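# Recharge the casting board

## Task

Clear every old scrap off the charging board into the scrap bin. Then take the leaning cup of brass slugs, turn it upside down with its mouth close over the middle of the board, and lift it straight up, still upside down, until it is well clear, so that all the slugs are left in one heap in the middle of the board. Finally put the empty cup back in its angled rest, leaning as it was, and leave the jar and the tin beside the board where they are.

Things in the scene. Friction and masses are not known exactly. Their poses are not given: they have to be found in the camera images.
- board: charging board, a fixed pale slab 200 x 250 x 25 mm (x, y, z) on the bench; origin at the centre of its underside, z up, edges along x and y
- board_middle (a point): middle of the board's top face, 25 mm above the bench
- rest: fixed dark-steel cup rest, base 150 x 100 mm (x, y); a seat on it, sloped 45 degrees, lets the cup lean 45 degrees from vertical towards the rest's +x, which points roughly to the robot's left (within about 20 degrees of world +y). Two cheeks flank only the lowest 30 mm of the cup (74 mm over their outsides), a back plate lies under the cup (on the rest's +x side) as far as 80 mm up its wall. Origin at the centre of the base's underside, z up
- rest_seat (a point): centre of the sloped seat: where the cup's origin belongs; at (-30, 0, 48) mm in the rest's frame. A cup let go up to some 5 mm off it slides home
- cup: straight-sided steel cup, outside diameter 52 mm, height 100 mm, wall 3 mm, bottom 4 mm thick, about 0.2 kg; origin at the centre of its bottom's outside, z points out of the mouth. It starts in the rest, leaning 45 degrees, with the slugs in it; its sides are free to grip across (along the rest's y) from about 35 mm above its bottom upward
- cup_mouth (a point): centre of the cup's mouth, on the plane of the rim, 100 mm from its origin along its z
- bin: fixed open steel scrap bin, 160 x 160 mm outside, 80 mm high, walls 4 mm; origin at the centre of its underside, z up
- scrap1: chunk of broken firebrick, a block 40 x 28 x 26 mm (x, y, z); loose, starts lying on the board; origin at the centre of its underside. Any three to five of the scraps are present
- scrap2: chunk of broken firebrick, a block 34 x 30 x 24 mm (x, y, z); loose, starts lying on the board; origin at the centre of its underside. Any three to five of the scraps are present
- scrap5: chunk of broken firebrick, a block 32 x 26 x 30 mm (x, y, z); loose, starts lying on the board; origin at the centre of its underside. Any three to five of the scraps are present
- scrap3: brass sprue offcut: bar 46 x 16 x 16 mm (x, y, z) with a low crosspiece 30 mm long in y, 14 mm wide, 14 mm high, at x = +16 mm; loose, starts lying on the board; origin at the centre of its underside. Any three to five of the scraps are present
- scrap4: brass gate offcut: block 36 x 18 x 20 mm (x, y, z) with a lower stub 14 mm wide in y and 12 mm high that runs out to x = -29 mm; loose, starts lying on the board; origin at the centre of its underside. Any three to five of the scraps are present
- slug1: cropped brass bar slug, 14 x 14 x 16 mm (x, y, z), 27 g; origin at the centre of one square end face; starts in the cup. Slugs 1 and 2 are always there, and two to four of the others
- slug2: cropped brass bar slug, 14 x 14 x 16 mm (x, y, z), 27 g; origin at the centre of one square end face; starts in the cup. Slugs 1 and 2 are always there, and two to four of the others
- slug3: cropped brass bar slug, 14 x 14 x 16 mm (x, y, z), 27 g; origin at the centre of one square end face; starts in the cup. Slugs 1 and 2 are always there, and two to four of the others
- slug4: cropped brass bar slug, 14 x 14 x 16 mm (x, y, z), 27 g; origin at the centre of one square end face; starts in the cup. Slugs 1 and 2 are always there, and two to four of the others
- slug5: cropped brass bar slug, 14 x 14 x 16 mm (x, y, z), 27 g; origin at the centre of one square end face; starts in the cup. Slugs 1 and 2 are always there, and two to four of the others
- slug6: cropped brass bar slug, 14 x 14 x 16 mm (x, y, z), 27 g; origin at the centre of one square end face; starts in the cup. Slugs 1 and 2 are always there, and two to four of the others
- flux_jar: closed jar 64 mm in diameter, 75 mm high; origin under its centre; a bystander, to be left where it is
- tin: closed dark tin 72 mm in diameter, 60 mm high; origin under its centre; a bystander, to be left where it is

How it is judged:
On the way, in this order (a step that is already met when the one before it is completed fails the run):
1. all scraps are in the bin (x of scrap1 in the frame of bin between -0.08 and 0.08 m and y of scrap1 in the frame of bin between -0.08 and 0.08 m and height (world z) of each of scrap1, scrap2, scrap3, scrap4, scrap5 below 0.075 m and x of scrap2 in the frame of bin between -0.08 and 0.08 m and y of scrap2 in the frame of bin between -0.08 and 0.08 m and x of scrap3 in the frame of bin between -0.08 and 0.08 m and y of scrap3 in the frame of bin between -0.08 and 0.08 m and x of scrap4 in the frame of bin between -0.08 and 0.08 m and y of scrap4 in the frame of bin between -0.08 and 0.08 m and x of scrap5 in the frame of bin between -0.08 and 0.08 m and y of scrap5 in the frame of bin between -0.08 and 0.08 m), for 0.2 s.
2. the cup is upside down (within about 22 degrees), its mouth within 50 mm of the board's middle seen from above and less than 30 mm above the board (angle between cup's own z axis and vertical above 2.75 rad and horizontal distance between cup_mouth and board_middle below 0.05 m and z of cup_mouth in the frame of board_middle below 0.03 m), for 0.2 s.
3. the cup, still upside down over the middle of the board (within 50 mm), has been lifted until its mouth is more than 80 mm above the board, and the slugs have stayed on the board (angle between cup's own z axis and vertical above 2.75 rad and horizontal distance between cup_mouth and board_middle below 0.05 m and z of cup_mouth in the frame of board_middle above 0.08 m and horizontal distance between each of slug1, slug2, slug3, slug4, slug5, slug6 and board_middle below 0.13 m and z of each of slug1, slug2, slug3, slug4, slug5, slug6 in the frame of board_middle below 0.065 m), for 0.1 s.
At the end, for the whole second after the job is handed in: Every scrap lies in the bin; every slug lies at rest on the board within 75 mm of its middle (no higher than a heap, 65 mm); the cup leans in its rest with its bottom within 15 mm of the seat and 36 to 54 degrees from vertical, mouth towards the rest's +x (all of step 1 and horizontal distance between each of slug1, slug2, slug3, slug4, slug5, slug6 and board_middle below 0.075 m and z of slug1 in the frame of board_middle between -0.005 and 0.065 m and linear speed of each of slug1, slug2, slug3, slug4, slug5, slug6, cup below 0.03 m/s and z of slug2 in the frame of board_middle between -0.005 and 0.065 m and z of slug3 in the frame of board_middle between -0.005 and 0.065 m and z of slug4 in the frame of board_middle between -0.005 and 0.065 m and z of slug5 in the frame of board_middle between -0.005 and 0.065 m and z of slug6 in the frame of board_middle between -0.005 and 0.065 m and distance between cup and rest_seat below 0.015 m and angle between cup's own z axis and vertical between 0.63 and 0.94 rad and angle between the z axis of cup and the y axis of rest, either way round above 1.4 rad and x of cup_mouth in the frame of rest above 0 m); the robot touches nothing.
It fails at once if a bystander is moved by more than 40 mm (distance of any of flux_jar, tin from where it was at the start of the episode above 0.04 m).
Of slug3, slug4, slug5, slug6 only 2 to 4 are there at a start; the rules pass over those that are not, and their reading is None.
Of scrap1, scrap2, scrap3, scrap4, scrap5 only 3 to 5 are there at a start; the rules pass over those that are not, and their reading is None.
At some moment in a run one of scrap1, scrap2, scrap3, scrap4, scrap5 may be knocked a few centimetres aside while the robot is not near it.
It also fails if it takes over 208 s, if anything falls off the work surface, if the arm or the gripper's body presses on something with over 40 N, if the wrist force passes 120 N, or if a joint passes its speed limit or range.

## Robot

A 6-joint arm with a two-finger parallel gripper is mounted at the origin on the work surface. World frame = base frame: x ahead of the robot, y to its left, z up, the work surface at z = 0. Lengths are in m, angles in rad, forces in N, time in s.
With the tool pointing down it reaches from about 0.4 to 0.925 m from the base axis. Payload 3.4 kg.
Tool frame: the origin (TCP) lies midway between the tips of the shut fingers; the grasp point (between the pads) lies 19 mm behind it (env.pinch_z is the distance from the TCP to the grasp point, in m); z points along the fingers, y is the line along which they close (so a half turn about z gives the same grasp; the last joint's range is limited). The gripper opens to 85 mm and grips with 20 to 120 N. Pads are 22 mm wide; open, the fingers measure 114 mm over their backs; the gripper's body (76 mm by 85 mm) begins 54 mm behind the grasp point. The pads swing forward as they close: fully open they stand 13 mm farther back than shut.
Start: joints at [-1.276, 0.307, 1.506, -0, 1.328, -0.073], TCP at [0.207, -0.536, 0.231] pointing down, gripper open.
Joint ranges: [-3.12, 3.12], [-1.05, 2.28], [0.14, 2.33], [-1.42, 4.57], [0.1, 2.73], [-2.68, 2.68]. Speed limits (rad/s): [2.57, 2.57, 3.14, 3.14, 3.14, 3.14].

## Interface

Orientations are given as a unit quaternion [x, y, z, w].
In Python, from bench import env gives the robot as it stands.
- The arm moves only by the tool step_arm, never from a script. Its argument "moves" is a list of rows, each a list of 2 entries, a list of its own where there are three numbers: the shift along the tool's x, y, z in cm, then the turn, a rotation vector about the tool's x, y, z in rad. A call has 1 to 12 rows; each row shifts and turns the commanded pose from where the row before left it, along the tool's axes as they then stand; what a row does not reach is not made up. A row lasts 1/12 s, in which the tool goes at most 41.7 mm and 7.16 degrees, less where a joint would pass 70% of its speed; a pose out of reach is approached as far as the arm can. A call is refused whole if a number of a shift passes 4.17 or a number of a turn 0.125, either way. A call with a gripper value outside its range is refused whole. "claw" is the finger opening in cm, from 0 to 8.54, set as the call begins (left out, the last holds). The fingers move at their own pace and stop on an object; the grip force is fixed at half the most. Time passes only in rows, so rows that do not move let the fingers close. It gives the time, the measured TCP pose, the force, the opening and the grip force at its end, in the units of the state.
- env.sense(): the state, without advancing time (a new reading comes with each control period).
- env.camera(name): name is "scene" or "side" or "wrist"; returns a dict with "pixels" (420x560x3 uint8, blue, green, red), "K" (3x3 intrinsics, pixels), "dist" ([k1, k2, p1, p2, k3] as OpenCV has them; the pictures are not rectified), "view" (4x4, takes a point from world to camera coordinates). Camera axes: x right, y down, z forward; pixel columns grow to the right and rows downward; lengths in m; the calibration is good to about 2 mm. A picture is of the moment at which its call begins. There is no depth.
- env.close_job(): hands the job in; it is judged then, once.
The state is a dict: "t": time; "q": joint angles; "joint_velocities": joint speeds; "tau": joint torques, N m; "tool_pos": TCP position; "eef_rot": TCP orientation; "contact_force": force on the tool from outside, world axes, zero at the start; "wrist_torque": the same for the moment, N m; "finger_gap": finger opening in m; "grasp_force": force on a finger pad.
Only numpy, scipy, OpenCV 4.12 (cv2) and the standard library are available. Lean on these libraries where they do the work, as an engineer would, in place of code of your own. Each camera call takes 0.05 s, during which the arm holds its last target. There are 200 camera calls.

## Working session

There is one attempt and no reset: what is moved stays moved. The work goes in short steps, Python scripts to look and compute and a tool call to move; the robot and the scene stay as the last step left them, time stands still between calls to the robot, and variables do not carry over. Pictures are saved under pics/ and viewed, at most 17 in all, crops included, and the job is handed in when it is done.

Besides the shell and the picture viewer there is one more tool, called after ">>>" as name(argument=value, ...) on one line, values as JSON. step_arm: Moves the arm, as the interface text tells. Its arguments: {"type":"object","properties":{"moves":{"type":"array"},"claw":{"type":"number"}},"required":["moves"]}

```bash
mkdir -p pics; ls; cat > h.py <<'E'
import numpy as np, cv2, json
from scipy.spatial.transform import Rotation as R
from bench import env
def snap(name,fn):
    c=env.camera(name); cv2.imwrite(f'pics/{fn}.png',np.asarray(c['pixels'])); 
    np.savez(f'pics/{fn}.npz',K=c['K'],dist=c['dist'],view=c['view']); return c
def ray(fn,uv):
    c=np.load(f'pics/{fn}.npz'); V=c['view']
    n=cv2.undistortPoints(np.array([[uv]],float),c['K'],c['dist'])[0,0]
    d=V[:3,:3].T@np.array([n[0],n[1],1]); o=-V[:3,:3].T@V[:3,3]; return o,d
def at(fn,uv,z):
    o,d=ray(fn,uv); return (o+d*(z-o[2])/d[2]).round(4)
def proj(fn,P):
    c=np.load(f'pics/{fn}.npz'); V=c['view']
    return cv2.projectPoints(np.array(P,float).reshape(-1,3),cv2.Rodrigues(V[:3,:3])[0],V[:3,3],c['K'],c['dist'])[0][:,0].round(1)
E
python3 - <<'E'
from h import *
for n in ['scene','side','wrist']:
    snap(n,n+'0'); o,d=ray(n+'0',(280,210)); print(n,o.round(3),d.round(3))
s=env.sense(); print(s['t'],s['tool_pos'],s['eef_rot'],env.pinch_z)
a=cv2.imread('pics/scene0.png');b=cv2.imread('pics/side0.png')
E
```

```text
pics
scene [1.173 0.325 0.841] [-0.61  -0.291 -0.737]
side [ 0.32  -0.656  0.634] [ 0.259  0.771 -0.582]
wrist [ 0.283 -0.507  0.372] [-0.299 -0.112 -0.948]
0.15 [ 0.20711412 -0.53582925  0.23057919] [ 9.83044555e-01  1.83365058e-01 -8.12859515e-05 -8.07459754e-04] 0.0187
```

View pics/scene0.png

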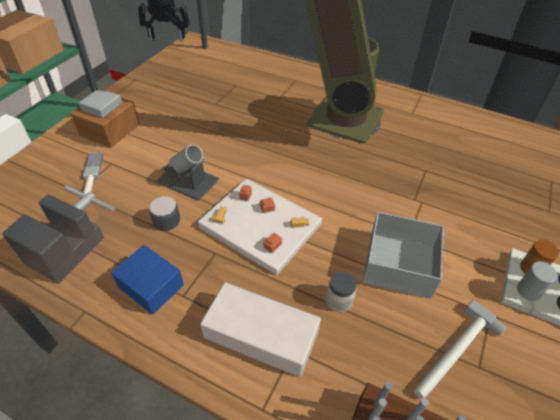

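View pics/side0.png

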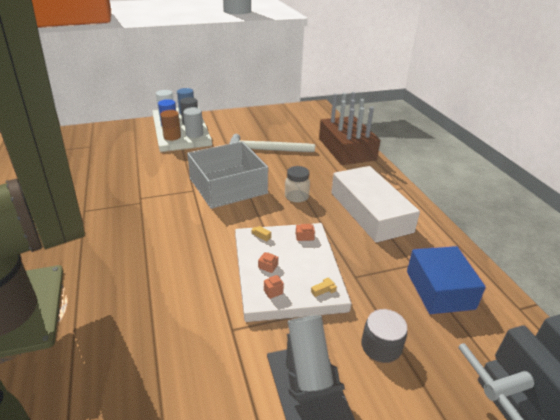

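The scene view shows the rest and cup at (190,170), the board at (262,222) with 5 scraps, the bin at (405,253), the tin at (165,213) and the jar at (341,291). The side view shows the same layout, with the cup at (308,345) leaning away towards +y.

```bash
python3 - <<'E'
from h import *
S='scene0';D='side0'
print('board top scene',[at(S,p,.025)[:2] for p in [(252,182),(199,221),(279,268),(322,222)]])
print('board top side',[at(D,p,.025)[:2] for p in [(236,228),(246,311),(346,304),(324,226)]])
print('bin rim scene',[at(S,p,.08)[:2] for p in [(377,213),(370,260),(436,276),(443,224)]])
print('bin rim side',[at(D,p,.08)[:2] for p in [(189,155),(203,184),(267,167),(249,144)]])
print('tin',at(S,(163,206),.06),at(D,(386,325),.06)); print('jar',at(S,(342,284),.075),at(D,(298,174),.075))
print('rest scene',[at(S,p,.0)[:2] for p in [(160,182),(203,196),(218,182)]])
# orthophoto of board at z=.045 both cams, 2px/mm... x .35-.7
def ortho(fn,z,x0,x1,y0,y1,s):
    xs=np.arange(x0,x1,1/s);ys=np.arange(y0,y1,1/s)
    X,Y=np.meshgrid(xs,ys); P=np.stack([X,Y,0*X+z],-1)
    m=proj(fn,P).reshape(*X.shape,2).astype(np.float32)
    return cv2.remap(cv2.imread(f'pics/{fn}.png'),m[...,0],m[...,1],cv2.INTER_CUBIC)
c=np.mean([at(S,p,.025) for p in [(252,182),(199,221),(279,268),(322,222)]],0); print(c)
b=(c[0]-.13,c[0]+.13,c[1]-.15,c[1]+.15); print(b)
o=np.hstack([ortho(f,.05,*b,1500) for f in (S,D)]); print(o.shape); cv2.imwrite('pics/ortho.png',o)
E
```

```text
board top scene [array([ 0.439 , -0.1142]), array([ 0.6265, -0.1638]), array([0.6612, 0.0815]), array([0.4846, 0.1149])]
board top side [array([0.4747, 0.1101]), array([ 0.4382, -0.1323]), array([ 0.62  , -0.1661]), array([0.6696, 0.0648])]
bin rim scene [array([0.4423, 0.2367]), array([0.5844, 0.2667]), array([0.5593, 0.4087]), array([0.4023, 0.3899])]
bin rim side [array([0.4102, 0.3762]), array([0.4228, 0.2255]), array([0.5907, 0.2638]), array([0.5776, 0.3974])]
tin [ 0.6504 -0.2515  0.06  ] [ 0.648  -0.2555  0.06  ]
jar [0.6678 0.2334 0.075 ] [0.6581 0.2194 0.075 ]
rest scene [array([ 0.5383, -0.3611]), array([ 0.5281, -0.2205]), array([ 0.4615, -0.2136])]
[ 0.552825 -0.0204    0.025   ]
(np.float64(0.422825), np.float64(0.682825), np.float64(-0.1704), np.float64(0.1296))
(450, 780, 3)
```

View pics/ortho.png

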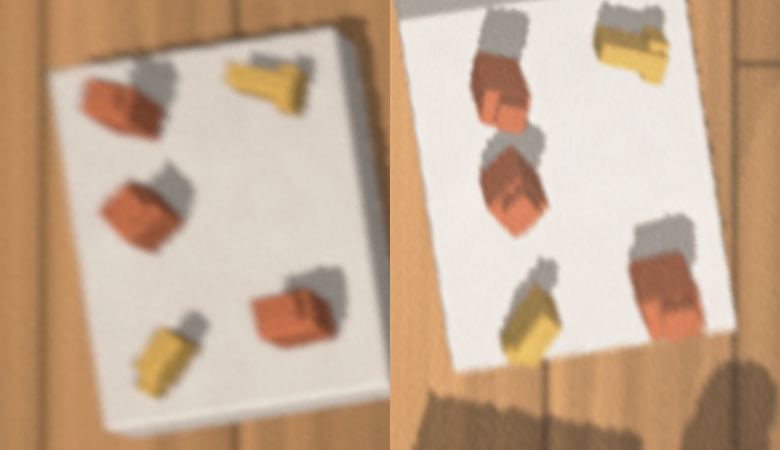

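The orthophoto (scene on the left, side on the right) shows 3 red bricks and 2 brass pieces on the board, well separated. I'll fit their poses from silhouettes in both views.

```bash
cat > fit.py <<'E'
from h import *
from scipy.optimize import minimize
def bx(x0,x1,y0,y1,h): return np.array([[x,y,z] for x in(x0,x1) for y in(y0,y1) for z in(0,h)])/1e3
M={'scrap1':[bx(-20,20,-14,14,26)],'scrap2':[bx(-17,17,-15,15,24)],'scrap5':[bx(-16,16,-13,13,30)],
 'scrap3':[bx(-23,23,-8,8,16),bx(9,23,-15,15,14)],'scrap4':[bx(-18,18,-9,9,20),bx(-29,0,-7,7,12)],'board':[bx(-100,100,-125,125,25)]}
U=4
def sil(fn,parts,p,z0,roi):
    m=np.zeros((roi[3]*U,roi[2]*U),np.uint8); Rz=R.from_euler('z',p[2]).as_matrix()
    for b in parts:
        q=proj(fn,b@Rz.T+[p[0],p[1],z0])
        h=cv2.convexHull(((q-[roi[0]-.5,roi[1]-.5])*U*16).astype(np.int32)); cv2.fillConvexPoly(m,h,255,shift=4)
    return cv2.resize(m,(roi[2],roi[3]),interpolation=cv2.INTER_AREA)/255.
def colour(fn,kind):
    h=cv2.cvtColor(cv2.imread(f'pics/{fn}.png'),cv2.COLOR_BGR2HSV).astype(int); H,S_,V=h[...,0],h[...,1],h[...,2]
    m=((H<10)|(H>172))&(S_>140)&(V>60) if kind=='r' else (H>=19)&(H<35)&(S_>120)&(V>70)
    return m.astype(np.uint8)
def blobs(fn,kind,c,z=.037):
    n,l,st,ce=cv2.connectedComponentsWithStats(colour(fn,kind)); out=[]
    for i in range(1,n):
        w=at(fn,ce[i],z)
        if st[i,4]>=25 and np.hypot(*(w[:2]-c))<.2: out.append((w[:2],(l==i).astype(float),st[i]))
    return out
def fit(ms,parts,p0,z0):
    rois={f:(st[0]-8,st[1]-8,st[2]+16,st[3]+16) for f,(m,st) in ms.items()}
    tg={f:m[r[1]:r[1]+r[3],r[0]:r[0]+r[2]] for (f,(m,st)),r in zip(ms.items(),rois.values())}
    s=np.array([1,1,20.])   # scale yaw
    cost=lambda u:sum(np.abs(sil(f,parts,u/s,z0,rois[f])-tg[f]).sum() for f in ms)/sum(t.sum() for t in tg.values())
    best=None
    for a in np.arange(0,2*np.pi,np.pi/6):
        u0=np.array([*p0,a])*s
        o=minimize(cost,u0,method='Nelder-Mead',options=dict(initial_simplex=u0+np.vstack([np.zeros(3),np.diag([.008,.008,6])]),maxiter=80,xatol=2e-4,fatol=1e-3))
        if best is None or o.fun<best[0]: best=(o.fun,o.x/s)
    return best
def scraps(S,D,c):
    for kind,names in(('r',('scrap1','scrap2','scrap5')),('y',('scrap3','scrap4'))):
        B=blobs(D,kind,c)
        for w,m,st in blobs(S,kind,c):
            ms={S:(m,st)}
            near=[b for b in B if np.hypot(*(b[0]-w))<.03]
            if near: b=min(near,key=lambda b:np.hypot(*(b[0]-w))); ms[D]=(b[1],b[2]); w=(w+b[0])/2
            for n in names:
                f,p=fit(ms,M[n],w,.025); print(kind,w.round(3),len(ms),n,round(f,3),p[:2].round(4),'yaw',round(np.degrees((p[2]+np.pi)%(2*np.pi)-np.pi),1))
E
cat > b.py <<'E'
from fit import *
# board
def corners(c): return [c]
ks=np.array([[-1,-1],[1,-1],[1,1],[-1,1]])*[.1,.125]
Sc=np.array([at('scene0',p,.025)[:2] for p in [(252,182),(199,221),(279,268),(322,222)]])
Dc=np.array([at('side0',p,.025)[:2] for p in [(246,311),(346,304),(324,226),(236,228)]])
def rig(A,B):
    ca,cb=A.mean(0),B.mean(0); H=(A-ca).T@(B-cb); th=np.arctan2(H[0,1]-H[1,0],H[0,0]+H[1,1]); return cb,np.degrees(th),np.abs((A-ca)@R.from_euler('z',th).as_matrix()[:2,:2].T+cb-B).max()
print('board',rig(ks,Sc),rig(ks,Dc))
kb=np.array([[-1,-1],[1,-1],[1,1],[-1,1]])*.08
print('bin',rig(kb,np.array([at('scene0',p,.08)[:2] for p in [(377,213),(370,260),(436,276),(443,224)]])),rig(kb,np.array([at('side0',p,.08)[:2] for p in [(203,184),(267,167),(249,144),(189,155)]])))
scraps('scene0','side0',np.array([.55,-.025]))
E
time python3 b.py
```

```text
board (array([ 0.552825, -0.0204  ]), np.float64(-10.84611070633295), np.float64(0.013360085939282285)) (array([ 0.550625, -0.030875]), np.float64(-10.914547906542962), np.float64(0.009434162418039072))
bin (array([0.497075, 0.3255  ]), np.float64(10.849407183211232), np.float64(0.01042828736520418)) (array([0.500325, 0.315725]), np.float64(7.829530291290145), np.float64(0.016431125947241554))
r [ 0.493 -0.105] 1 scrap1 0.976 [ 0.4894 -0.1093] yaw 33.1
r [ 0.493 -0.105] 1 scrap2 0.859 [ 0.4918 -0.1062] yaw 31.9
r [ 0.493 -0.105] 1 scrap5 0.745 [ 0.4947 -0.105 ] yaw 32.4
r [ 0.508 -0.022] 2 scrap1 1.0 [ 0.5272 -0.0939] yaw 148.1
r [ 0.508 -0.022] 2 scrap2 1.858 [ 0.5045 -0.0365] yaw 72.9
r [ 0.508 -0.022] 2 scrap5 1.77 [ 0.503  -0.0381] yaw 72.3
r [0.612 0.048] 2 scrap1 1.195 [0.6063 0.0313] yaw 68.5
r [0.612 0.048] 2 scrap2 1.078 [0.6084 0.0365] yaw 67.5
r [0.612 0.048] 2 scrap5 1.05 [0.6065 0.033 ] yaw 66.7
y [ 0.593 -0.123] 2 scrap3 0.627 [ 0.5886 -0.1228] yaw 23.8
y [ 0.593 -0.123] 2 scrap4 0.57 [ 0.5893 -0.125 ] yaw -157.6
y [0.521 0.066] 2 scrap3 0.81 [0.5197 0.0697] yaw -72.5
y [0.521 0.066] 2 scrap4 0.656 [0.5215 0.065 ] yaw -74.7
real	0m11.592s
user	0m11.350s
sys	0m0.501s
```

```bash
python3 - <<'E'
from fit import *
for f in('scene0','side0'):
    c=np.load(f'pics/{f}.npz'); print(c['K'].round(1).tolist(),c['dist'].round(3))
    for uv in[(262,222),(150,300)]: print(uv,proj(f,at(f,uv,.025)))
    im=cv2.imread(f'pics/{f}.png'); h=cv2.cvtColor(im,cv2.COLOR_BGR2HSV)
    for uv in ([(267,205),(273,242),(220,214),(300,222),(240,210),(230,150)] if f=='scene0' else [(268,262),(305,232),(262,233),(324,288),(290,260),(180,220)]):
        print(uv,h[uv[1],uv[0]],end=' ')
    print()
    r=colour(f,'r');y=colour(f,'y'); v=im.copy(); v[r>0]=(255,0,0); v[y>0]=(0,255,0)
    a=(190,175,140,100) if f=='scene0' else (225,215,140,100)
    k=slice(a[1],a[1]+a[3]),slice(a[0],a[0]+a[2])
    o=np.hstack([cv2.resize(q[k],None,fx=2.85,fy=2.85,interpolation=0) for q in(im,v)])
    globals()[f]=o
cv2.imwrite('pics/m.png',np.vstack([scene0,side0]))
E
```

```text
[[425.6, 0.0, 275.0], [0.0, 425.6, 212.0], [0.0, 0.0, 1.0]] [-0.071  0.     0.     0.     0.   ]
(262, 222) [[262. 222.]]
(150, 300) [[150. 300.]]
(267, 205) [  9 158 181] (273, 242) [  9 156 194] (220, 214) [ 19 149 211] (300, 222) [ 19 150 197] (240, 210) [ 15  26 218] (230, 150) [ 15 125 170] 
[[438.4, 0.0, 273.2], [0.0, 438.4, 208.6], [0.0, 0.0, 1.0]] [-0.053  0.     0.     0.     0.   ]
(262, 222) [[262. 222.]]
(150, 300) [[150. 300.]]
(268, 262) [  9 137 179] (305, 232) [  9 136 156] (262, 233) [ 19 137 193] (324, 288) [ 19 131 171] (290, 260) [ 16  12 238] (180, 220) [ 15 128 199]
```

View pics/m.png

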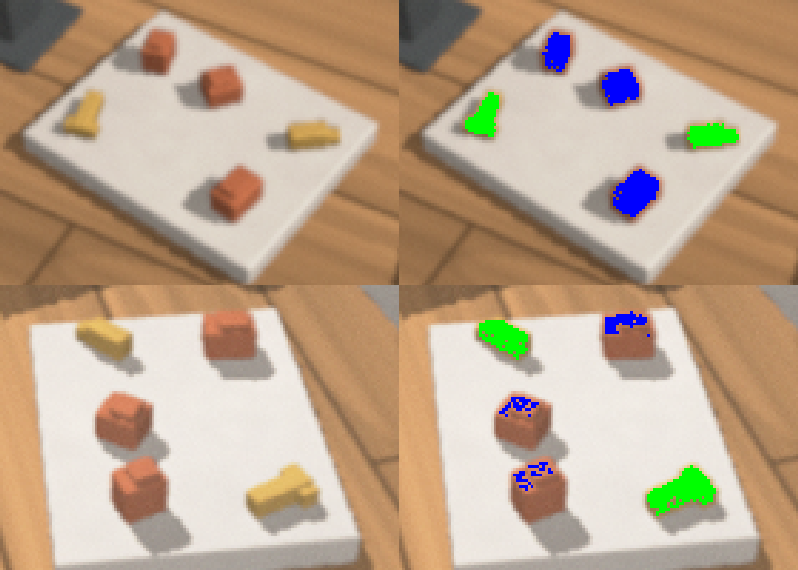

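The crop shows each brick with a chipped top, and in the side view my colour mask misses the brick faces. The board corners also read more exactly here. I'll loosen the mask and refit.

```bash
sed -i "s/m=((H<10).*/m=((H<=12)|(H>172))\&(S_>80)\&(V>50) if kind=='r' else (H>=17)\&(H<35)\&(S_>75)\&(V>70)/" fit.py
sed -i "s/\[(252,182),(199,221),(279,268),(322,222)\]\]/[(246.8,179.2),(198.4,220.6),(277,269.7),(322.6,218.9)]]/; s/\[(246,311),(346,304),(324,226),(236,228)\]/[(244.3,313),(350.6,304.5),(321.8,223),(235.5,229)]/" b.py
time python3 b.py
```

```text
board (array([ 0.55095, -0.0267 ]), np.float64(-9.445069640190201), np.float64(0.004107083537519707)) (array([ 0.5509  , -0.030525]), np.float64(-9.261054698697947), np.float64(0.002138966253781932))
bin (array([0.497075, 0.3255  ]), np.float64(10.849407183211232), np.float64(0.01042828736520418)) (array([0.500325, 0.315725]), np.float64(7.829530291290145), np.float64(0.016431125947241554))
r [ 0.497 -0.101] 2 scrap1 0.441 [ 0.4982 -0.0986] yaw 84.2
r [ 0.497 -0.101] 2 scrap2 0.335 [ 0.4988 -0.098 ] yaw 84.3
r [ 0.497 -0.101] 2 scrap5 0.267 [ 0.4989 -0.1011] yaw 19.9
r [ 0.507 -0.031] 2 scrap1 0.389 [ 0.5099 -0.0278] yaw 54.6
r [ 0.507 -0.031] 2 scrap2 0.252 [ 0.5082 -0.0296] yaw 51.8
r [ 0.507 -0.031] 2 scrap5 0.252 [ 0.5085 -0.0309] yaw 148.6
r [0.612 0.04 ] 2 scrap1 0.225 [0.6122 0.0402] yaw 163.7
r [0.612 0.04 ] 2 scrap2 0.178 [0.6121 0.04  ] yaw 170.0
r [0.612 0.04 ] 2 scrap5 0.127 [0.6119 0.0391] yaw -4.1
y [ 0.593 -0.123] 2 scrap3 0.229 [ 0.5894 -0.1233] yaw 14.2
y [ 0.593 -0.123] 2 scrap4 0.294 [ 0.5946 -0.1225] yaw 8.5
y [0.521 0.066] 2 scrap3 0.426 [0.52   0.0683] yaw -65.4
y [0.521 0.066] 2 scrap4 0.279 [0.522  0.0635] yaw -61.5
real	0m12.041s
user	0m12.162s
sys	0m0.429s
```

Fitted poses, which agree with the sizes and the board:

| Thing | Position (x, y) | Yaw |
|---|---|---|
| Brick A | (.499, -.100) | 20° |
| Brick B | (.508, -.030) | 52° or -35° |
| Brick C | (.612, .039) | -5° |
| scrap3 | (.589, -.123) | 14° |
| scrap4 | (.522, .0635) | -61° |
| Board middle | (.551, -.028) | -9.4° |
| Bin | (.498, .32) | |

Next I'll move over brick A.

>>> step_arm(moves=[[[2.9,-2.0,0],[0,0,0]],[[2.9,-2.0,0],[0,0,0]],[[2.9,-2.0,0],[0,0,0]],[[2.9,-2.0,0],[0,0,0]],[[2.9,-2.0,0],[0,0,0]],[[2.9,-2.0,0],[0,0,0]],[[2.9,-2.0,0],[0,0,0]],[[2.9,-2.0,0],[0,0,0]],[[2.9,-2.0,0],[0,0,0]],[[2.9,-2.0,0],[0,0,0]],[[2.9,-2.0,0],[0,0,0]],[[2.9,-2.0,0],[0,0,0]]], claw=6)

```text
t: 1.15
tool_pos: [0.4458, -0.1854, 0.2312]
eef_rot: [0.983, 0.183, -0.0, -0.0]
contact_force: [0.5, -0.3, -0.2]
finger_gap: 0.06
grasp_force: 0.0
```

>>> step_arm(moves=[[[2.7,-2.0,1.0],[0,0,0]],[[2.7,-2.0,2.0],[0,0,0]],[[2.7,-2.0,2.5],[0,0,0]],[[0,0,2.5],[0,0,0]],[[0,0,1.5],[0,0,0]],[[0,0,0],[0,0,0]],[[0,0,0],[0,0,0]]])

```text
t: 1.73
tool_pos: [0.4984, -0.1016, 0.1356]
eef_rot: [0.983, 0.184, -0.001, -0.001]
contact_force: [-0.1, 0.2, 0.3]
finger_gap: 0.0599
grasp_force: 0.0
```

```bash
cat > plan.py <<'E'
import sys
from h import *
def go(*t):
    s=env.sense(); r=R.from_quat(s['eef_rot']); X=r.as_matrix()[:,0]; a=np.degrees(np.arctan2(X[1],X[0]))
    p=np.array(s['tool_pos'])
    print('t',round(s['t'],2),'pos',p.round(4),'yaw',a.round(1),'z',r.as_matrix()[:,2].round(3),'gap',round(s['finger_gap'],4),'q6',round(s['q'][5],2))
    for i in range(0,len(t),4):
        x,y,z,b=t[i:i+4]; d=r.inv().apply(np.array([x,y,z])-p)*100
        print('  d cm',d.round(2),'turn z',np.radians(a-b).round(3))
        p=np.array([x,y,z]); r=R.from_euler('z',b,degrees=True)*R.from_euler('x',180,degrees=True); a=b
if __name__=='__main__': go(*map(float,sys.argv[1:]))
E
python3 plan.py .499 -.1 .024 20 .50 .32 .15 20
python3 - <<'E'
from h import *
snap('wrist','w1'); print(proj('w1',[[.499,-.1,.055],[.551,-.028,.025],[.508,-.03,.05]]))
E
```

```text
t 1.73 pos [ 0.4984 -0.1016  0.1356] yaw 21.2 z [-0.003  0.001 -1.   ] gap 0.0599 q6 0.92
  d cm [ 0.14 -0.11 11.16] turn z 0.02
  d cm [ 14.46 -39.43 -12.6 ] turn z 0.0
[[278.8 216.5]
 [210.5 102.9]
 [187.1 167.2]]
```

View pics/w1.png

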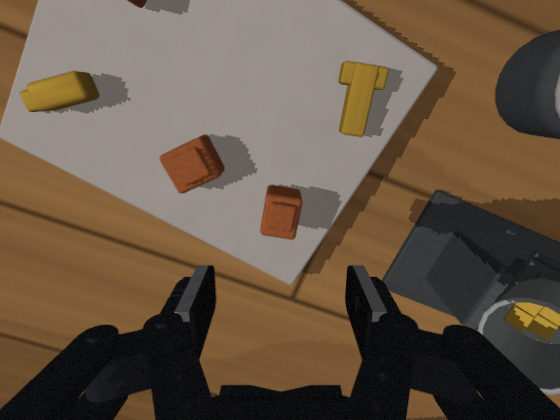

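The wrist view confirms brick A at (281,212), aligned with the fingers; B is at (192,164), scrap3 at (360,95), scrap4 at (60,92), and the cup with its slugs at lower right. Descending to grasp A.

>>> step_arm(moves=[[[0.1,-0.1,3.0],[0,0,0]],[[0,0,3.0],[0,0,0]],[[0,0,2.5],[0,0,0]],[[0,0,1.5],[0,0,0]],[[0,0,1.0],[0,0,0]],[[0,0,0],[0,0,0]],[[0,0,0],[0,0,0]]])

```text
t: 2.37
tool_pos: [0.5006, -0.1014, 0.0272]
eef_rot: [0.983, 0.183, 0.001, 0.0]
contact_force: [0.5, -0.3, 0.2]
finger_gap: 0.0602
grasp_force: 0.0
```

>>> step_arm(moves=[[[0,0,0],[0,0,0]],[[0,0,0],[0,0,0]],[[0,0,0],[0,0,0]],[[0,0,0],[0,0,0]],[[0,0,0],[0,0,0]],[[0,0,-1.5],[0,0,0]],[[0,0,-3.0],[0,0,0]],[[0,0,-3.5],[0,0,0]],[[0,0,-3.5],[0,0,0]],[[0,0,-2.0],[0,0,0]],[[0,0,0],[0,0,0]]], claw=0)

```text
t: 3.28
tool_pos: [0.5033, -0.1016, 0.1669]
eef_rot: [0.983, 0.183, 0.005, 0.002]
contact_force: [1.3, 0.5, -0.2]
finger_gap: 0.0246
grasp_force: 58.9
```

```bash
python3 plan.py .47 .30 .15 20 .47 .30 .11 20 .584 -.125 .15 14
```

```text
t 3.28 pos [ 0.5033 -0.1016  0.1669] yaw 21.1 z [ 0.011 -0.003 -1.   ] gap 0.0246 q6 0.92
  d cm [ 11.37 -38.67   1.53] turn z 0.02
  d cm [ 0. -0.  4.] turn z 0.0
  d cm [-3.82 43.84 -4.  ] turn z 0.105
```

>>> step_arm(moves=[[[0.9,-3.2,0],[0,0,0]],[[0.9,-3.2,0],[0,0,0]],[[0.9,-3.2,0],[0,0,0]],[[0.9,-3.2,0],[0,0,0]],[[0.9,-3.2,0],[0,0,0]],[[0.9,-3.2,0],[0,0,0]],[[1.0,-3.2,0],[0,0,0]],[[1.0,-3.2,0],[0,0,0]],[[1.0,-3.2,0],[0,0,0]],[[1.0,-3.2,0],[0,0,0]],[[1.0,-3.2,0.5],[0,0,0]],[[1.0,-3.2,1.0],[0,0,0]]])

```text
t: 4.28
tool_pos: [0.4675, 0.3005, 0.1467]
eef_rot: [0.983, 0.184, 0.001, -0.0]
contact_force: [1.1, -0.2, 0.1]
finger_gap: 0.0255
grasp_force: 59.1
```

>>> step_arm(moves=[[[0,0,2.5],[0,0,0]],[[0,0,1.5],[0,0,0]],[[0,0,0],[0,0,0]],[[0,0,0],[0,0,0]]])

```text
t: 4.62
tool_pos: [0.4662, 0.298, 0.1051]
eef_rot: [0.983, 0.184, -0.002, 0.001]
contact_force: [-0.2, -0.6, -0.3]
finger_gap: 0.025
grasp_force: 59.1
```

>>> step_arm(moves=[[[0,0,0],[0,0,0]],[[0,0,0],[0,0,0]],[[0,0,0],[0,0,0]],[[0,0,-2.0],[0,0,0]],[[0,0,-2.0],[0,0,0]]], claw=5)

```text
t: 5.03
tool_pos: [0.4672, 0.2978, 0.1467]
eef_rot: [0.983, 0.183, -0.001, 0.0]
contact_force: [0.1, -0.1, 0.6]
finger_gap: 0.0497
grasp_force: 0.0
```

```bash
python3 plan.py .584 -.125 .15 14
python3 - <<'E'
from h import *
snap('scene','s2')
E
```

```text
t 5.03 pos [0.4672 0.2978 0.1467] yaw 21.1 z [-0.002 -0.001 -1.   ] gap 0.0497 q6 1.69
  d cm [-4.31 43.65 -0.31] turn z 0.124
```

View pics/s2.png

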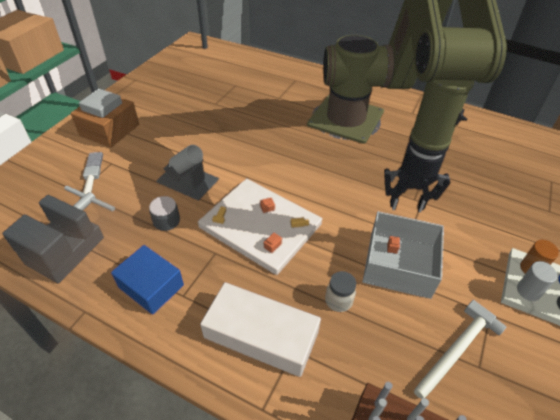

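The scene view shows the brick in the bin at (394,244) and the other four unmoved. Next is scrap3.

>>> step_arm(moves=[[[-0.4,3.6,0],[0,0,0]],[[-0.4,3.6,0],[0,0,0]],[[-0.4,3.6,0],[0,0,0]],[[-0.4,3.6,0],[0,0,0]],[[-0.4,3.7,0],[0,0,0]],[[-0.4,3.7,0],[0,0,0]],[[-0.4,3.7,0],[0,0,0]],[[-0.3,3.7,0],[0,0,0]],[[-0.3,3.6,0],[0,0,0]],[[-0.3,3.6,0],[0,0,0]],[[-0.3,3.6,0],[0,0,0]],[[-0.3,3.6,0],[0,0,0.12]]])

```text
t: 6.08
tool_pos: [0.5853, -0.1261, 0.1476]
eef_rot: [0.992, 0.123, 0.001, 0.0]
contact_force: [1.1, 1.5, -0.3]
finger_gap: 0.0498
grasp_force: 0.0
```

>>> step_arm(moves=[[[0,0,2],[0,0,0]],[[0,0,3],[0,0,0]],[[0,0,2],[0,0,0]],[[0,0,0],[0,0,0]],[[0,0,0],[0,0,0]]])

```text
t: 6.5
tool_pos: [0.584, -0.1239, 0.0762]
eef_rot: [0.992, 0.124, -0.001, -0.0]
contact_force: [-0.2, -0.7, 0.3]
finger_gap: 0.0501
grasp_force: 0.0
```

```bash
python3 plan.py .584 -.125 .026 14
python3 - <<'E'
from h import *
snap('wrist','w2'); print(proj('w2',[[.584,-.125,.041],[.589,-.123,.041]]))
E
```

```text
t 6.5 pos [ 0.584  -0.1239  0.0762] yaw 14.2 z [-0.002  0.001 -1.   ] gap 0.0501 q6 1.04
  d cm [-0.02  0.11  5.02] turn z 0.004
[[282.3 246.1]
 [281.  237.5]]
```

View pics/w2.png

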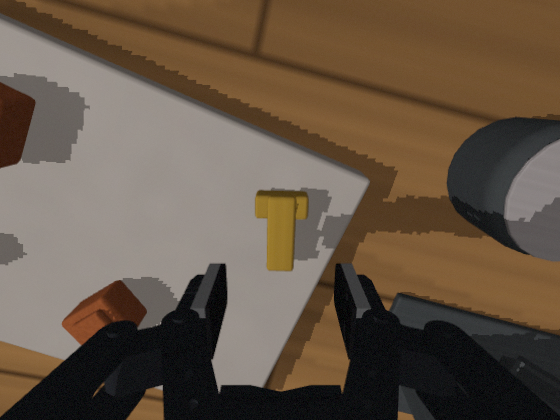

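Scrap3 lies centred between the fingers, aligned, with its crosspiece at v≈205. Grasping it at v≈246.

>>> step_arm(moves=[[[0,0.1,2.5],[0,0,0]],[[0,0,1.5],[0,0,0]],[[0,0,1.0],[0,0,0]],[[0,0,0],[0,0,0]],[[0,0,0],[0,0,0]]])

```text
t: 6.97
tool_pos: [0.5857, -0.1246, 0.0274]
eef_rot: [0.992, 0.124, 0.001, 0.0]
contact_force: [0.0, -0.5, -0.2]
finger_gap: 0.0502
grasp_force: 0.0
```

>>> step_arm(moves=[[[0,0,0],[0,0,0]],[[0,0,0],[0,0,0]],[[0,0,0],[0,0,0]],[[0,0,0],[0,0,0]],[[0,0,0],[0,0,0]],[[0,0,-1.5],[0,0,0]],[[0,0,-3.0],[0,0,0]],[[0,0,-4.0],[0,0,0]],[[0,0,-4.0],[0,0,0]],[[0,0,-1.5],[0,0,0]],[[0,0,0],[0,0,0]]], claw=0)

```text
t: 7.88
tool_pos: [0.5884, -0.1256, 0.1721]
eef_rot: [0.992, 0.124, 0.005, 0.002]
contact_force: [0.6, -0.6, -0.3]
finger_gap: 0.0145
grasp_force: 60.4
```

```bash
python3 plan.py .52 .285 .15 14  .612 .039 .15 -6; python3 - <<'E'
from fit import *
snap('scene','s3');snap('side','d3'); scraps('s3','d3',np.array([.55,-.027]))
E
```

```text
t 7.88 pos [ 0.5884 -0.1256  0.1721] yaw 14.3 z [ 0.01  -0.003 -1.   ] gap 0.0145 q6 1.04
  d cm [  3.46 -41.49   2.02] turn z 0.005
  d cm [ 2.98 26.09  0.  ] turn z 0.349
r [ 0.507 -0.031] 2 scrap1 0.389 [ 0.508  -0.0302] yaw 48.7
r [ 0.507 -0.031] 2 scrap2 0.249 [ 0.5083 -0.0295] yaw 51.9
r [ 0.507 -0.031] 2 scrap5 0.254 [ 0.5081 -0.0323] yaw 148.8
r [0.612 0.04 ] 2 scrap1 0.212 [0.6114 0.0402] yaw -18.6
r [0.612 0.04 ] 2 scrap2 0.176 [0.612  0.0401] yaw -9.9
r [0.612 0.04 ] 2 scrap5 0.126 [0.6118 0.039 ] yaw -4.3
y [0.521 0.066] 2 scrap3 0.419 [0.5202 0.0662] yaw 112.7
y [0.521 0.066] 2 scrap4 0.274 [0.522 0.064] yaw -62.2
```

>>> step_arm(moves=[[[0.3,-3.4,0],[0,0,0]],[[0.3,-3.4,0],[0,0,0]],[[0.3,-3.4,0],[0,0,0]],[[0.3,-3.5,0],[0,0,0]],[[0.3,-3.5,0],[0,0,0]],[[0.3,-3.5,0],[0,0,0]],[[0.3,-3.5,0],[0,0,0]],[[0.3,-3.5,0],[0,0,0]],[[0.3,-3.5,0],[0,0,0]],[[0.3,-3.5,0],[0,0,0]],[[0.3,-3.4,1.0],[0,0,0]],[[0.2,-3.4,1.5],[0,0,0]]])

```text
t: 8.98
tool_pos: [0.516, 0.2878, 0.1402]
eef_rot: [0.992, 0.124, -0.0, 0.0]
contact_force: [1.3, -0.4, -1.0]
finger_gap: 0.0146
grasp_force: 60.4
```

>>> step_arm(moves=[[[0,0,2.5],[0,0,0]],[[0,0,1.5],[0,0,0]],[[0,0,0],[0,0,0]],[[0,0,0],[0,0,0]]])

```text
t: 9.32
tool_pos: [0.5144, 0.2854, 0.0987]
eef_rot: [0.992, 0.124, -0.003, 0.001]
contact_force: [-0.5, -0.6, -0.3]
finger_gap: 0.0143
grasp_force: 60.4
```

>>> step_arm(moves=[[[0,0,0],[0,0,0]],[[0,0,0],[0,0,0]],[[0,0,0],[0,0,0]],[[0,0,-2.0],[0,0,0]],[[0,0,-2.0],[0,0,0]]], claw=6)

```text
t: 9.73
tool_pos: [0.5162, 0.2855, 0.1417]
eef_rot: [0.992, 0.124, -0.001, 0.0]
contact_force: [-0.6, -0.2, 0.1]
finger_gap: 0.0601
grasp_force: 0.0
```

>>> step_arm(moves=[[[0.4,3.2,0],[0,0,0]],[[0.4,3.2,0],[0,0,0]],[[0.4,3.2,0],[0,0,0]],[[0.4,3.3,0],[0,0,0]],[[0.4,3.3,0],[0,0,0]],[[0.4,3.3,0],[0,0,0]],[[0.3,3.3,0],[0,0,0]],[[0.3,3.3,0],[0,0,0.116]],[[0,0,0],[0,0,0.116]],[[0,0,0],[0,0,0.116]],[[0,0,0],[0,0,0]],[[0,0,0],[0,0,0]]])

```text
t: 10.73
tool_pos: [0.6104, 0.0401, 0.1424]
eef_rot: [0.999, -0.049, 0.001, -0.0]
contact_force: [-0.7, -0.2, -0.1]
finger_gap: 0.0597
grasp_force: 0.0
```

```bash
python3 plan.py .612 .039 .025 -6  .612 .039 .165 -6 .515 .345 .15 -6; python3 - <<'E'
from fit import *
snap('scene','s4');snap('side','d4'); 
for f in('s4','d4'):
  for k in'ry': print(f,k,[(b[0],b[2][:5].tolist()) for b in blobs(f,k,np.array([.52,.15]),.035)])
snap('wrist','w4')
a=np.hstack([cv2.imread('pics/w4.png')[:,100:460],cv2.imread('pics/s4.png')[120:330,180:460].repeat(2,0)[:420]]); cv2.imwrite('pics/c4.png',a)
print(proj('w4',[[.612,.039,.055]]))
E
```

```text
t 10.73 pos [0.6104 0.0401 0.1424] yaw -5.6 z [ 0.002  0.    -1.   ] gap 0.0597 q6 1.66
  d cm [ 0.15  0.09 11.74] turn z 0.008
  d cm [  0.   0. -14.] turn z 0.0
  d cm [-12.85 -29.42   1.5 ] turn z 0.0
s4 r [(array([ 0.5041, -0.0305]), [261, 198, 14, 15, 152]), (array([0.6084, 0.0369]), [264, 233, 18, 20, 235]), (array([0.4784, 0.2986]), [387, 236, 13, 17, 182])]
s4 y [(array([0.5192, 0.0659]), [291, 217, 18, 10, 151]), (array([0.5351, 0.2802]), [375, 253, 8, 11, 75])]
d4 r [(array([0.6147, 0.0453]), [296, 223, 19, 18, 301]), (array([ 0.5094, -0.0276]), [258, 253, 20, 20, 291])]
d4 y [(array([0.5216, 0.0667]), [252, 226, 19, 15, 193])]
[[282.4 212.7]]
```

View pics/c4.png

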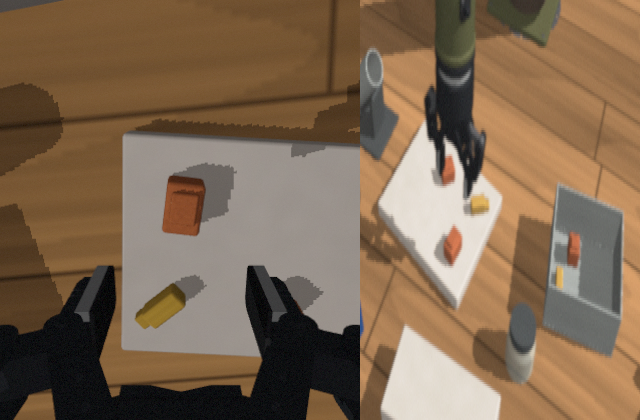

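C is centred between the fingers at (283,206), and both earlier pieces are in the bin. Grasping C and carrying it over.

>>> step_arm(moves=[[[0.1,0.1,3.0],[0,0,0]],[[0,0,3.0],[0,0,0]],[[0,0,3.0],[0,0,0]],[[0,0,1.5],[0,0,0]],[[0,0,1.2],[0,0,0]],[[0,0,0],[0,0,0]],[[0,0,0],[0,0,0]]])

```text
t: 11.47
tool_pos: [0.6104, 0.04, 0.0239]
eef_rot: [0.999, -0.049, -0.001, 0.0]
contact_force: [-0.3, -0.7, 0.1]
finger_gap: 0.06
grasp_force: 0.0
```

>>> step_arm(moves=[[[0,0,0],[0,0,0]],[[0,0,0],[0,0,0]],[[0,0,0],[0,0,0]],[[0,0,0],[0,0,0]],[[0,0,0],[0,0,0]],[[0,0,-1.5],[0,0,0]],[[0,0,-3.0],[0,0,0]],[[0,0,-4.0],[0,0,0]],[[0,0,-4.0],[0,0,0]],[[0,0,-1.5],[0,0,0]],[[0,0,0],[0,0,0]]], claw=0)

```text
t: 12.38
tool_pos: [0.6145, 0.0395, 0.1703]
eef_rot: [0.999, -0.05, 0.006, -0.0]
contact_force: [0.7, 0.4, -0.5]
finger_gap: 0.0279
grasp_force: 56.3
```

>>> step_arm(moves=[[[-1.2,-2.9,0],[0,0,0]],[[-1.2,-2.9,0],[0,0,0]],[[-1.3,-2.9,0],[0,0,0]],[[-1.3,-2.9,0],[0,0,0]],[[-1.3,-2.9,0],[0,0,0]],[[-1.3,-3.0,0],[0,0,0]],[[-1.3,-3.0,0],[0,0,0]],[[-1.3,-3.0,0],[0,0,0]],[[-1.3,-3.0,0],[0,0,0]],[[-1.3,-3.0,1.0],[0,0,0]],[[0,0,3.0],[0,0,0]],[[0,0,2.0],[0,0,0]]])

```text
t: 13.38
tool_pos: [0.511, 0.3476, 0.1024]
eef_rot: [0.999, -0.048, -0.001, 0.0]
contact_force: [-0.4, -0.9, -1.5]
finger_gap: 0.0274
grasp_force: 56.4
```

>>> step_arm(moves=[[[0,0,0],[0,0,0]],[[0,0,0],[0,0,0]]])

```text
t: 13.55
tool_pos: [0.5109, 0.3449, 0.1023]
eef_rot: [0.999, -0.049, -0.002, 0.001]
contact_force: [-0.1, -0.5, 0.0]
finger_gap: 0.0276
grasp_force: 56.4
```

>>> step_arm(moves=[[[0,0,0],[0,0,0]],[[0,0,0],[0,0,0]],[[0,0,0],[0,0,0]],[[0,0,-2.0],[0,0,0]],[[0,0,-2.0],[0,0,0]]], claw=6)

```text
t: 13.97
tool_pos: [0.5125, 0.345, 0.1448]
eef_rot: [0.999, -0.05, -0.001, 0.0]
contact_force: [0.4, -0.0, 0.7]
finger_gap: 0.0596
grasp_force: 0.0
```

```bash
python3 plan.py .508 -.031 .15 53 ; python3 - <<'E'
from fit import *
snap('scene','s5');snap('side','d5'); 
for f in('s5','d5'):
  for k in'ry': print(f,k,[(b[0],b[2][:5].tolist()) for b in blobs(f,k,np.array([.52,.15]),.035)])
E
```

```text
t 13.97 pos [0.5125 0.345  0.1448] yaw -5.7 z [-0.001 -0.001 -1.   ] gap 0.0596 q6 2.2
  d cm [ 3.31 37.46 -0.49] turn z -1.025
s5 r [(array([ 0.5041, -0.0328]), [260, 198, 15, 15, 173]), (array([0.4785, 0.2986]), [387, 236, 13, 17, 183]), (array([0.5196, 0.3448]), [401, 257, 13, 14, 154])]
s5 y [(array([0.5193, 0.066 ]), [291, 217, 18, 10, 150]), (array([0.5353, 0.2802]), [375, 253, 8, 11, 76])]
d5 r [(array([0.5132, 0.3397]), [224, 168, 16, 8, 86]), (array([ 0.5095, -0.0277]), [259, 253, 19, 20, 291])]
d5 y [(array([0.5216, 0.0666]), [252, 226, 19, 15, 192])]
```

>>> step_arm(moves=[[[0.3,3.4,0],[0,0,0]],[[0.3,3.4,0],[0,0,0]],[[0.3,3.4,0],[0,0,0]],[[0.3,3.4,0],[0,0,0]],[[0.3,3.4,0],[0,0,0]],[[0.3,3.4,0],[0,0,0]],[[0.3,3.4,0],[0,0,0]],[[0.3,3.4,0],[0,0,0]],[[0.3,3.4,0],[0,0,0]],[[0.3,3.4,0],[0,0,0]],[[0.3,3.4,0],[0,0,-0.1]],[[0,0,0],[0,0,-0.12]]])

```text
t: 15.07
tool_pos: [0.509, -0.0355, 0.1449]
eef_rot: [0.998, 0.06, 0.001, 0.002]
contact_force: [0.3, -0.1, 0.4]
finger_gap: 0.0601
grasp_force: 0.0
```

>>> step_arm(moves=[[[0,0,1],[0,0,-0.12]],[[0,0,1],[0,0,-0.12]],[[0,0,1],[0,0,-0.12]],[[0,0,1],[0,0,-0.12]],[[0,0,1],[0,0,-0.12]],[[0,0,1],[0,0,-0.12]],[[0,0,0],[0,0,-0.085]],[[0,0,0],[0,0,0]],[[0,0,0],[0,0,0]]])

```text
t: 15.82
tool_pos: [0.5087, -0.0299, 0.0846]
eef_rot: [0.895, 0.445, 0.0, 0.0]
contact_force: [-0.0, 0.5, -0.3]
finger_gap: 0.0599
grasp_force: 0.0
```

```bash
python3 plan.py .508 -.031 .024 53  .508 -.031 .165 53 .49 .34 .165 53; python3 - <<'E'
from fit import *
snap('wrist','w6'); print(proj('w6',[[.508,-.031,.049]]))
m=colour('w6','r');n,l,st,ce=cv2.connectedComponentsWithStats(m)
for i in range(1,n):
  if st[i,4]>500:
    r=cv2.minAreaRect(np.argwhere(l==i)[:,::-1].astype(np.float32)); print(r, at('w6',ce[i],.045))
E
```

```text
t 15.82 pos [ 0.5087 -0.0299  0.0846] yaw 52.9 z [ 0.001 -0.    -1.   ] gap 0.0599 q6 0.51
  d cm [-0.14  0.01  6.06] turn z -0.002
  d cm [ -0.    0.  -14.1] turn z 0.0
  d cm [ 28.55 -23.76  -0.  ] turn z 0.0
[[280.9 247.8]]
((281.7621765136719, 239.14024353027344), (58.97044372558594, 57.09310531616211), 6.340191841125488) [ 0.5104 -0.0282  0.045 ]
```

>>> step_arm(moves=[[[0,0,2.5],[0,0,0]],[[0,0,2.0],[0,0,0]],[[0,0,1.5],[0,0,0]],[[0,0,0],[0,0,0]],[[0,0,0],[0,0,0]]])

```text
t: 16.28
tool_pos: [0.5083, -0.0297, 0.0243]
eef_rot: [0.895, 0.446, -0.0, -0.0]
contact_force: [0.5, -0.3, -0.5]
finger_gap: 0.0597
grasp_force: 0.0
```

>>> step_arm(moves=[[[0,0,0],[0,0,0]],[[0,0,0],[0,0,0]],[[0,0,0],[0,0,0]],[[0,0,0],[0,0,0]],[[0,0,0],[0,0,0]],[[0,0,-1.5],[0,0,0]],[[0,0,-3.0],[0,0,0]],[[0,0,-4.0],[0,0,0]],[[0,0,-4.0],[0,0,0]],[[0,0,-1.5],[0,0,0]],[[0,0,0],[0,0,0]]], claw=0)

```text
t: 17.2
tool_pos: [0.5123, -0.0301, 0.1699]
eef_rot: [0.895, 0.446, 0.005, 0.003]
contact_force: [0.3, -0.2, 0.1]
finger_gap: 0.0339
grasp_force: 56.5
```

>>> step_arm(moves=[[[2.8,-2.4,0],[0,0,0]],[[2.8,-2.4,0],[0,0,0]],[[2.8,-2.4,0],[0,0,0]],[[2.9,-2.4,0],[0,0,0]],[[2.9,-2.4,0],[0,0,0]],[[2.9,-2.4,0],[0,0,0]],[[2.9,-2.4,0],[0,0,0]],[[2.9,-2.4,0],[0,0,0]],[[2.9,-2.4,0],[0,0,0]],[[2.7,-2.2,1.0],[0,0,0]],[[0,0,3.0],[0,0,0]],[[0,0,2.0],[0,0,0]]])

```text
t: 18.2
tool_pos: [0.4888, 0.3435, 0.1026]
eef_rot: [0.894, 0.448, 0.0, -0.0]
contact_force: [-0.9, -1.0, -1.1]
finger_gap: 0.034
grasp_force: 56.5
```

>>> step_arm(moves=[[[0,0,0],[0,0,0]],[[0,0,0],[0,0,0]]])

```text
t: 18.37
tool_pos: [0.488, 0.3404, 0.1026]
eef_rot: [0.895, 0.447, -0.002, 0.0]
contact_force: [-1.1, -0.6, -0.3]
finger_gap: 0.0342
grasp_force: 56.5
```

>>> step_arm(moves=[[[0,0,0],[0,0,0]],[[0,0,0],[0,0,0]],[[0,0,0],[0,0,0]],[[0,0,-2.0],[0,0,0]],[[0,0,-2.0],[0,0,0]]], claw=5)

```text
t: 18.78
tool_pos: [0.4894, 0.3404, 0.1449]
eef_rot: [0.895, 0.446, -0.001, 0.0]
contact_force: [0.7, 0.5, 0.1]
finger_gap: 0.0499
grasp_force: 0.0
```

```bash
python3 plan.py .522 .064 .15 118 ; python3 - <<'E'
from fit import *
snap('scene','s7');snap('side','d7'); 
for f in('s7','d7'):
  for k in'ry': print(f,k,[(b[0],b[2][:5].tolist()) for b in blobs(f,k,np.array([.52,.15]),.035)])
E
```

```text
t 18.78 pos [0.4894 0.3404 0.1449] yaw 53.0 z [-0.001 -0.001 -1.   ] gap 0.0499 q6 1.18
  d cm [-20.11  19.24  -0.49] turn z -1.135
s7 r [(array([0.4783, 0.2986]), [387, 236, 13, 17, 183]), (array([0.5043, 0.3404]), [398, 250, 19, 17, 224])]
s7 y [(array([0.5194, 0.066 ]), [291, 217, 18, 11, 153]), (array([0.5351, 0.2802]), [375, 253, 8, 11, 75])]
d7 r [(array([0.5149, 0.3469]), [216, 163, 28, 15, 213])]
d7 y [(array([0.5221, 0.0677]), [252, 225, 19, 16, 202])]
```

>>> step_arm(moves=[[[-2.9,2.7,0],[0,0,0]],[[-2.9,2.7,0],[0,0,0]],[[-2.9,2.8,0],[0,0,0]],[[-2.9,2.8,0],[0,0,0]],[[-2.9,2.8,0],[0,0,0]],[[-2.8,2.7,0],[0,0,0]],[[-2.8,2.7,0],[0,0,-0.115]],[[0,0,0],[0,0,-0.12]],[[0,0,1],[0,0,-0.12]],[[0,0,1],[0,0,-0.12]],[[0,0,1],[0,0,-0.12]],[[0,0,1],[0,0,-0.12]]])

```text
t: 19.88
tool_pos: [0.5225, 0.0657, 0.1044]
eef_rot: [0.682, 0.732, 0.001, 0.0]
contact_force: [0.1, -1.1, 0.6]
finger_gap: 0.0499
grasp_force: 0.0
```

>>> step_arm(moves=[[[0,0,1],[0,0,-0.12]],[[0,0,1],[0,0,-0.12]],[[0,0,0],[0,0,-0.12]],[[0,0,0],[0,0,-0.06]],[[0,0,0],[0,0,0]],[[0,0,0],[0,0,0]]])

```text
t: 20.38
tool_pos: [0.5224, 0.0661, 0.0846]
eef_rot: [0.517, 0.856, 0.0, 0.0]
contact_force: [-0.2, 0.5, 0.0]
finger_gap: 0.0501
grasp_force: 0.0
```

```bash
python3 plan.py .522 .064 .026 118  .522 .064 .165 118 .455 .345 .165 118; python3 - <<'E'
from fit import *
snap('wrist','w8'); print(proj('w8',[[.522,.064,.045]]))
m=colour('w8','y');n,l,st,ce=cv2.connectedComponentsWithStats(m)
for i in range(1,n):
  if st[i,4]>500:
    r=cv2.minAreaRect(np.argwhere(l==i)[:,::-1].astype(np.float32)); print(r, at('w8',ce[i],.04))
E
```

```text
t 20.38 pos [0.5224 0.0661 0.0846] yaw 117.7 z [ 0.001  0.    -1.   ] gap 0.0501 q6 -0.44
  d cm [-0.17 -0.14  5.86] turn z -0.005
  d cm [  0.    0.  -13.9] turn z 0.0
  d cm [27.96  7.28  0.  ] turn z 0.0
[[278.6 246. ]]
((278.1899719238281, 232.33001708984375), (81.03443908691406, 30.547014236450195), 81.8698959350586) [0.5194 0.069  0.04  ]
```

View pics/w8.png

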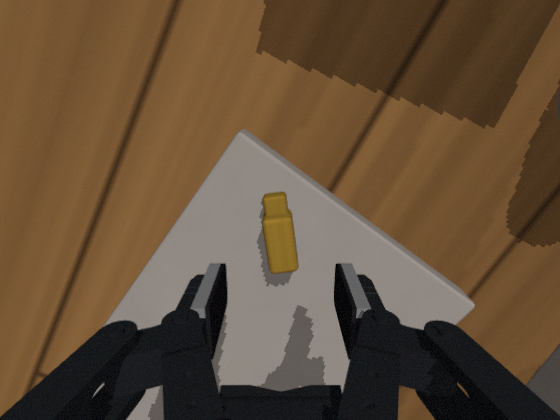

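Scrap4's block is at (281,244), between the fingers. Grasping it and binning it.

>>> step_arm(moves=[[[-0.1,0,2.5],[0,0,0]],[[0,0,2.0],[0,0,0]],[[0,0,1.3],[0,0,0]],[[0,0,0],[0,0,0]],[[0,0,0],[0,0,0]]])

```text
t: 20.85
tool_pos: [0.5223, 0.0654, 0.0261]
eef_rot: [0.516, 0.856, -0.0, -0.001]
contact_force: [0.0, 0.6, 0.2]
finger_gap: 0.0497
grasp_force: 0.0
```

>>> step_arm(moves=[[[0,0,0],[0,0,0]],[[0,0,0],[0,0,0]],[[0,0,0],[0,0,0]],[[0,0,0],[0,0,0]],[[0,0,0],[0,0,0]],[[0,0,-1.5],[0,0,0]],[[0,0,-3.0],[0,0,0]],[[0,0,-4.0],[0,0,0]],[[0,0,-4.0],[0,0,0]],[[0,0,-1.5],[0,0,0]],[[0,0,0],[0,0,0]]], claw=0)

```text
t: 21.77
tool_pos: [0.5261, 0.0657, 0.1716]
eef_rot: [0.516, 0.857, 0.003, 0.004]
contact_force: [0.8, -0.1, -0.7]
finger_gap: 0.0164
grasp_force: 59.2
```

>>> step_arm(moves=[[[3.1,0.8,0],[0,0,0]],[[3.1,0.8,0],[0,0,0]],[[3.1,0.8,0],[0,0,0]],[[3.1,0.8,0],[0,0,0]],[[3.1,0.8,0],[0,0,0]],[[3.1,0.8,0],[0,0,0]],[[3.1,0.8,0],[0,0,0]],[[3.1,0.8,0],[0,0,0]],[[3.1,0.8,0],[0,0,0]],[[0,0,2.0],[0,0,0]],[[0,0,2.0],[0,0,0]],[[0,0,1.5],[0,0,0]]])

```text
t: 22.77
tool_pos: [0.4541, 0.3458, 0.109]
eef_rot: [0.515, 0.857, -0.001, -0.001]
contact_force: [-0.3, -0.9, -0.8]
finger_gap: 0.0166
grasp_force: 59.2
```

>>> step_arm(moves=[[[0,0,0],[0,0,0]],[[0,0,0],[0,0,0]]])

```text
t: 22.93
tool_pos: [0.4544, 0.3449, 0.1097]
eef_rot: [0.516, 0.857, -0.002, -0.001]
contact_force: [0.7, -0.4, -0.5]
finger_gap: 0.0163
grasp_force: 59.2
```

>>> step_arm(moves=[[[0,0,0],[0,0,0]],[[0,0,0],[0,0,0]],[[0,0,0],[0,0,0]],[[0,0,-3.0],[0,0,0]],[[0,0,-3.0],[0,0,0]],[[0,0,-3.0],[0,0,0]],[[0,0,0],[0,0,0]]], claw=6)

```text
t: 23.52
tool_pos: [0.4598, 0.3481, 0.2089]
eef_rot: [0.516, 0.857, 0.006, 0.003]
contact_force: [1.0, -0.2, 0.5]
finger_gap: 0.06
grasp_force: 0.0
```

```bash
python3 plan.py; python3 - <<'E'
from fit import *
snap('scene','s9');snap('side','d9');snap('wrist','w9')
for f in('s9','d9'):
  for k in'ry': print(f,k,[(b[0],b[2][:5].tolist()) for b in blobs(f,k,np.array([.52,.15]),.035)])
a=cv2.imread('pics/s9.png'); d=cv2.imread('pics/d9.png'); w=cv2.imread('pics/w9.png')
cr=lambda im,x,y,ww,h:cv2.resize(im[y:y+h,x:x+ww],(400,300),interpolation=cv2.INTER_CUBIC)
cv2.imwrite('pics/c9.png',np.vstack([np.hstack([cr(a,350,200,110,100),cr(d,180,135,100,75)]),np.hstack([cr(a,150,135,80,60),cr(d,260,300,160,120)])]))
E
```

```text
t 23.52 pos [0.4598 0.3481 0.2089] yaw 117.9 z [ 0.011  0.007 -1.   ] gap 0.06 q6 0.09
s9 r [(array([0.4785, 0.2986]), [387, 236, 13, 17, 184]), (array([0.5043, 0.3403]), [398, 250, 19, 17, 227])]
s9 y [(array([0.4578, 0.339 ]), [403, 238, 20, 12, 179]), (array([0.5353, 0.2802]), [375, 253, 8, 11, 76])]
d9 r [(array([0.5152, 0.3472]), [216, 163, 28, 15, 211])]
d9 y []
```

View pics/c9.png

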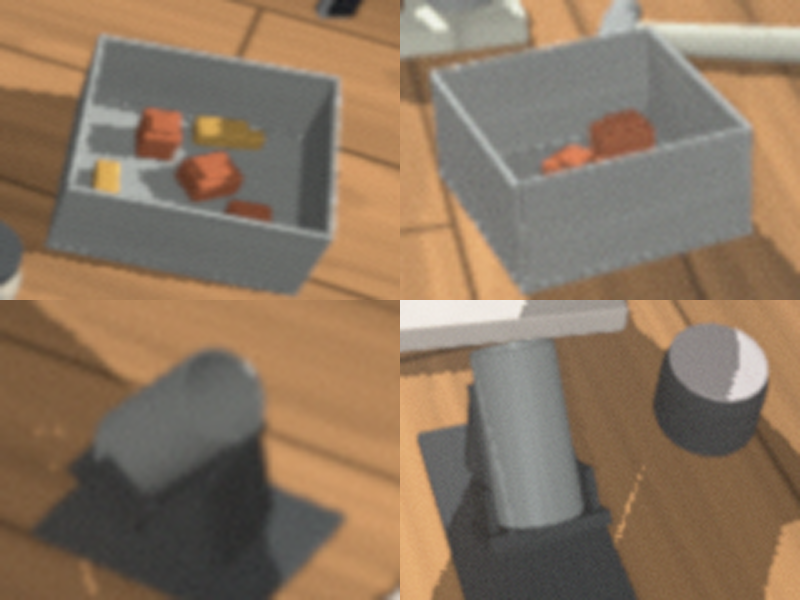

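All five scraps lie low in the bin. The cup leans in its rest, towards the board. I'll move above it, log joint data on the way, and take a close look.

```bash
cat > log.py <<'E'
from h import *
s=env.sense(); open('fk.jsonl','a').write(json.dumps([list(map(float,s[k])) for k in('q','tool_pos','eef_rot')])+'\n')
E
python3 log.py; python3 plan.py .505 -.29 .25 94
```

```text
t 23.67 pos [0.4561 0.3457 0.2024] yaw 117.9 z [ 0.002  0.001 -1.   ] gap 0.0603 q6 0.09
  d cm [-58.49 -25.37  -4.82] turn z 0.416
```

>>> step_arm(moves=[[[-3.0,-1.4,-0.3],[0,0,0]],[[-3.2,-1.4,-0.3],[0,0,0]],[[-3.2,-1.4,-0.3],[0,0,0]],[[-3.2,-1.4,-0.3],[0,0,0]],[[-3.2,-1.4,-0.3],[0,0,0]],[[-3.2,-1.4,-0.3],[0,0,0]],[[-3.2,-1.4,-0.3],[0,0,0]],[[-3.2,-1.4,-0.3],[0,0,0]],[[-3.2,-1.4,-0.3],[0,0,0]],[[-3.2,-1.4,-0.3],[0,0,0]],[[-3.2,-1.4,-0.3],[0,0,0]],[[-3.2,-1.4,-0.3],[0,0,0]]], claw=8.5)

```text
t: 24.67
tool_pos: [0.4846, -0.072, 0.2362]
eef_rot: [0.516, 0.857, -0.0, -0.001]
contact_force: [0.9, 0.8, 0.4]
finger_gap: 0.0846
grasp_force: 0.0
```

>>> step_arm(moves=[[[-3.2,-1.4,0],[0,0,0]],[[-3.2,-1.4,0],[0,0,0]],[[-3.2,-1.4,0],[0,0,0]],[[-3.2,-1.4,0],[0,0,0]],[[-3.2,-1.4,0],[0,0,0]],[[-3.0,-1.4,0],[0,0,0.12]],[[0,0,0],[0,0,0.12]],[[0,0,0],[0,0,0.12]],[[0,0,0],[0,0,0.06]],[[0,0,0],[0,0,0]],[[0,0,0],[0,0,0]]])

```text
t: 25.58
tool_pos: [0.4998, -0.2774, 0.236]
eef_rot: [0.683, 0.731, -0.0, -0.001]
contact_force: [-0.0, -0.1, 0.5]
finger_gap: 0.0852
grasp_force: 0.0
```

```bash
python3 log.py; python3 plan.py; python3 - <<'E'
from h import *
snap('wrist','w10'); print(ray('w10',(280,210)))
E
```

```text
t 25.58 pos [ 0.4998 -0.2774  0.236 ] yaw 93.9 z [-0.002  0.002 -1.   ] gap 0.0852 q6 -0.65
(array([ 0.49414556, -0.19636549,  0.37789108]), array([ 0.01882526, -0.31723651, -0.94816421]))
```

View pics/w10.png

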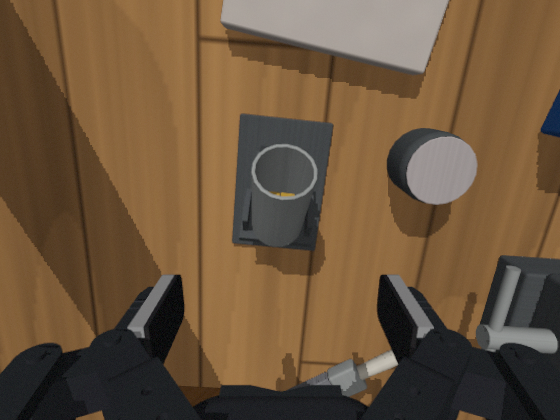

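The wrist view shows the base corners at (240,115), (332,123), (316,249) and (233,243), the rim ellipse spanning u 252–318 and v 145–197 with slugs inside, and the tin to its right, clear of it.

```bash
cat > rest.py <<'E'
from h import *
from scipy.optimize import least_squares
f='w10'
C=np.array([[240,115],[332,123],[316,249],[233,243]],float) # +x+? corners
for z in(0,.004,.008): print(z,[at(f,c,z)[:2] for c in C])
rimpx=np.array([252,318,145,197.])
loc=np.array([[75,50],[75,-50],[-75,-50],[-75,50]])/1e3
def model(p,zb):
    Rz=R.from_euler('z',p[2]).as_matrix()
    base=np.c_[loc,np.full(4,zb)]@Rz.T+[p[0],p[1],0]
    t=np.linspace(0,2*np.pi,180); c=np.sqrt(.5); ax=np.array([c,0,c]); e1=np.array([0,1,0]); e2=np.array([-c,0,c])
    rim=np.array([-.03,0,.048])+.1*ax+.026*(np.cos(t)[:,None]*e1+np.sin(t)[:,None]*e2)
    return base,rim@Rz.T+[p[0],p[1],0]
def res(p,useb,user,zb):
    b,r=model(p,zb); q=proj(f,r); e=np.array([q[:,0].min(),q[:,0].max(),q[:,1].min(),q[:,1].max()])-rimpx
    return np.r_[(proj(f,b)-C).ravel()*useb,e*user]
for zb in(0,.004,.008):
  for ub,ur in((1,0),(1,1)):
    o=least_squares(res,[.5,-.29,1.6],args=(ub,ur,zb),x_scale=[.01,.01,.1],diff_step=1e-3); print(zb,ub,ur,o.x.round(4),np.degrees(o.x[2]).round(1),'cost',o.cost.round(1),res(o.x,1,1,zb).round(1))
E
python3 rest.py
```

```text
0 [array([ 0.4516, -0.2187]), array([ 0.5509, -0.2202]), array([ 0.5488, -0.3698]), array([ 0.4477, -0.3688])]
0.004 [array([ 0.4521, -0.2184]), array([ 0.5503, -0.22  ]), array([ 0.5482, -0.3679]), array([ 0.4482, -0.367 ])]
0.008 [array([ 0.4525, -0.2182]), array([ 0.5497, -0.2197]), array([ 0.5476, -0.3661]), array([ 0.4487, -0.3651])]
0 1 0 [ 0.4997 -0.2944  1.5512] 88.9 cost 0.5 [-0.4 -0.2  0.2  0.2 -0.5  0.4  0.5 -0.2 -1.5 -0.6  2.1  7.1]
0 1 1 [ 0.5    -0.2925  1.5509] 88.9 cost 17.1 [-0.1 -2.1  0.7 -1.6 -0.2 -1.   0.7 -1.7 -1.   0.  -0.3  4.6]
0.004 1 0 [ 0.4997 -0.2936  1.5529] 89.0 cost 1.9 [-0.9 -0.8  0.8 -0.4  0.   1.1  0.2  0.5 -1.5 -0.6  1.   6. ]
0.004 1 1 [ 0.4999 -0.292   1.548 ] 88.7 cost 14.8 [-0.3 -2.5  1.4 -1.7  0.   0.1  0.  -0.9 -0.9  0.1 -0.9  4. ]
0.008 1 0 [ 0.4997 -0.2928  1.5512] 88.9 cost 6.2 [-1.3 -1.5  1.5 -0.8  0.2  2.  -0.4  1.2 -1.4 -0.5  0.   5. ]
0.008 1 1 [ 0.5001 -0.2917  1.5549] 89.1 cost 16.1 [-1.1 -2.3  1.8 -2.   0.9  1.1  0.2  0.6 -1.   0.1 -1.2  3.7]
```

The rest fits at (.500, -.293) with yaw 89°, so the cup axis runs from the seat (.4995, -.323, .048) to the mouth (.501, -.252, .119). I'll tilt the tool 45° for a perpendicular grip, and use the tilt data to fit the arm's kinematics.

>>> step_arm(moves=[[[0,0,0],[0,0,0.085]],[[0,0,0],[0,0.112,0]],[[0,0,0],[0,0.112,0]],[[0,0,0],[0,0.112,0]],[[0,0,0],[0,0.112,0]],[[0,0,0],[0,0.112,0]],[[0,0,0],[0,0.112,0]],[[0,0,0],[0,0.113,0]],[[0,0,0],[0,0,0]],[[0,0,0],[0,0,0]]])

```text
t: 26.47
tool_pos: [0.5001, -0.2784, 0.235]
eef_rot: [0.66, 0.646, 0.273, -0.269]
contact_force: [-0.2, -0.0, 0.0]
finger_gap: 0.0852
grasp_force: 0.0
```

```bash
python3 log.py; cat > kin.py <<'E'
from h import *
from scipy.optimize import least_squares
def rx(M,ax,a): return M@R.from_rotvec(np.array(ax)*a).as_matrix()
def fk(q,p):
    d1,a1,e1,L2,e2,a3,L4,e3,d6,a6=p[:10]
    Y=[0,1,0];Z=[0,0,1]
    M=rx(np.eye(3),Z,q[0]); x=np.array([0,0,d1])+M@[a1,e1,0]
    M=rx(M,Y,q[1]); x=x+M@[0,e2,L2]
    M=rx(M,Y,q[2]); x=x+M@[a3,0,L4]
    M=rx(M,Z,q[3]); x=x+M@[0,e3,0]
    M=rx(M,Y,q[4]); x=x+M@[a6,0,d6]
    M=rx(M,Z,q[5]); return x,M
D=[json.loads(l) for l in open('fk.jsonl')]
D.append([[-1.276,.307,1.506,0,1.328,-.073],[0.20711412,-0.53582925,0.23057919],[9.83044555e-01,1.83365058e-01,-8.12859515e-05,-8.07459754e-04]])
if __name__=='__main__':
    # tool offset rotation: find constant
    for q,x,r in D:
        x0,M=fk(q,np.zeros(10)); print('q',np.round(q,3),'Roff',R.from_matrix(M.T@R.from_quat(r).as_matrix()).as_rotvec().round(3))
    f=lambda p:np.r_[np.ravel([fk(q,p)[0]-x for q,x,r in D])*1e3,(p-P0)*[.1,1,1,.1,1,1,.1,1,.1,1]*5]
    P0=np.array([.3,0,0,.4,0,0,.4,0,.25,0])
    o=least_squares(f,P0); print(o.x.round(4)); print(o.fun[:3*len(D)].round(1))
E
python3 kin.py
```

```text
q [0.575 0.325 1.556 0.    1.259 0.088] Roff [-0.     0.     1.571]
q [-0.581  0.3    1.504  0.     1.34  -0.649] Roff [-0.    -0.     1.571]
q [-0.887  0.603  1.267  0.5    1.884 -0.862] Roff [-0.    -0.     1.571]
q [-1.276  0.307  1.506  0.     1.328 -0.073] Roff [0.002 0.002 1.57 ]
[ 0.1859  0.0079  0.0233  0.6463  0.0233  0.1044  0.4109 -0.0043  0.371
  0.0039]
[-0.1  0.1 -0.1 -0.3  0.4 -0.4 -0.  -0.   0.  -0.  -0.5  0.4]
```

The kinematic model fits well, to about 0.5 mm. Now I'll search for reachable inverted-cup poses over the board.

```bash
cat > ik.py <<'E'
from kin import *
P0=np.array([.3,0,0,.4,0,0,.4,0,.25,0])
P=least_squares(lambda p:np.r_[np.ravel([fk(q,p)[0]-x for q,x,r in D])*1e3,(p-P0)*[.1,1,1,.1,1,1,.1,1,.1,1]*5],P0).x
lo=np.array([-3.12,-1.05,.14,-1.42,.1,-2.68]);hi=np.array([3.12,2.28,2.33,4.57,2.73,2.68])
T0=R.from_euler('z',np.pi/2).as_matrix()
def ik(x,M,seeds):
    best=None
    for s in seeds:
        def f(q):
            y,N=fk(q,P); return np.r_[(y-x)*10,R.from_matrix((N@T0).T@M).as_rotvec()]
        o=least_squares(f,np.clip(s,lo+1e-3,hi-1e-3),bounds=(lo,hi))
        c=np.abs(o.fun).max()
        if best is None or c<best[0]: best=(c,o.x)
        if c<1e-4: break
    return best
def frame(zt,xt):
    zt=np.array(zt,float);zt/=np.linalg.norm(zt); xt=np.array(xt,float); xt-=zt*(xt@zt); xt/=np.linalg.norm(xt); return np.c_[xt,np.cross(zt,xt),zt]
rng=np.random.default_rng(0); SEEDS=[lo+(hi-lo)*rng.random(6) for _ in range(25)]
E
cat > sweep.py <<'E'
from ik import *
B=np.array([.551,-.028])
for name,inv in(('inv',-1),('up',1)):
  for el in (0,-25,-45):
    for ph in range(-120,121,30):
        a,e=np.radians(ph),np.radians(el); z=np.array([np.cos(a)*np.cos(e),np.sin(a)*np.cos(e),np.sin(e)])
        # keep cup vertical; tool z inclined by el: report with tool x = component; cup rel. angle changes
        M=frame(z,[0,0,inv]); c,q=ik(np.array([*B,.09 if inv<0 else .14])+.02*z,M,SEEDS)
        if c<1e-3: print(name,'el',el,'phi',ph,q.round(2))
E
time python3 sweep.py
```

```text
inv el 0 phi -120 [ 0.3   1.12  1.32 -0.88  2.06  1.05]
inv el 0 phi -90 [ 0.46  1.06  1.68 -1.14  1.74  1.21]
inv el 0 phi 60 [-0.81  1.05  2.    1.28  1.6   1.66]
inv el 0 phi 90 [-0.67  1.06  1.59  0.96  1.86  1.96]
inv el 0 phi 120 [-0.48  1.14  1.25  0.72  2.19  2.04]
inv el -25 phi -120 [ 0.28  0.9   1.4  -0.7   1.77  1.01]
inv el -25 phi -90 [ 0.41  0.81  1.73 -0.99  1.43  1.02]
inv el -25 phi 60 [-0.75  0.75  2.02  1.2   1.24  1.95]
inv el -25 phi 90 [-0.63  0.82  1.65  0.82  1.57  2.09]
inv el -25 phi 120 [-0.46  0.92  1.33  0.56  1.89  2.04]
inv el -45 phi -120 [ 0.21  0.73  1.5  -0.55  1.51  0.94]
inv el -45 phi -90 [ 0.31  0.63  1.76 -0.81  1.19  0.8 ]
inv el -45 phi -60 [ 0.32  0.54  2.06 -1.23  0.82  0.81]
inv el -45 phi -30 [0.15 0.49 2.33 4.12 0.56 1.19]
inv el -45 phi 30 [-0.56  0.49  2.26  1.63  0.68  2.14]
inv el -45 phi 60 [-0.61  0.55  1.98  1.    0.99  2.31]
inv el -45 phi 90 [-0.54  0.65  1.7   0.68  1.33  2.26]
inv el -45 phi 120 [-0.4   0.75  1.44  0.44  1.62  2.08]
up el 0 phi -120 [ 0.3   1.05  1.33 -0.9   2.1  -2.14]
up el 0 phi -90 [ 0.46  0.98  1.7  -1.1
[... 242 characters left out ...]
phi -90 [ 0.41  0.73  1.72 -0.99  1.48 -2.2 ]
up el -25 phi 60 [-0.75  0.65  2.    1.17  1.29 -1.08]
up el -25 phi 90 [-0.63  0.75  1.64  0.83  1.63 -0.98]
up el -25 phi 120 [-0.46  0.86  1.32  0.57  1.96 -1.06]
up el -45 phi -120 [ 0.21  0.67  1.46 -0.55  1.59 -2.25]
up el -45 phi -90 [ 0.31  0.56  1.73 -0.79  1.26 -2.42]
up el -45 phi -60 [ 0.32  0.45  2.02 -1.12  0.88 -2.5 ]
up el -45 phi -30 [ 0.15  0.35  2.27  4.43  0.48 -2.31]
up el -45 phi 30 [-0.56  0.36  2.21  1.41  0.69 -0.71]
up el -45 phi 60 [-0.61  0.46  1.94  0.94  1.07 -0.7 ]
up el -45 phi 90 [-0.54  0.58  1.66  0.66  1.41 -0.82]
up el -45 phi 120 [-0.4   0.69  1.41  0.44  1.7  -1.02]
real	0m10.699s
user	0m10.644s
sys	0m0.185s
```

Inverted poses at azimuth about 60° are reachable from the same branch, by rolling joint 6. The plan:
1. Grasp at 30° below horizontal.
2. Raise the tool to 15° below horizontal, at azimuth 60°.
3. Roll 180° about tool z, so the cup inverts exactly.

First I'll check the grasp and the whole path with IK.

```bash
cat > path.py <<'E'
from ik import *
B=np.array([.551,-.028,.025]); GL=.058; OFF=.018
def tool(az,el,roll=0):
    a,e=np.radians(az),np.radians(el); z=np.array([np.cos(a)*np.cos(e),np.sin(a)*np.cos(e),np.sin(e)])
    M=frame(z,[0,0,1]); return M@R.from_euler('z',roll,degrees=True).as_matrix()
be=np.radians(15)  # cup axis = cos75*z + sin75*x
def axis(M): return M[:,2]*np.sin(be)+M[:,0]*np.cos(be)
def tcp_from_grip(g,M): return g+OFF*M[:,2]
def rows(p0,M0,wps):
    out=[];
    for p,M in wps:
        d=M0.T@(p-p0)*100; w=R.from_matrix(M0.T@M).as_rotvec(); out.append((d.round(2),w.round(3))); p0,M0=p,M
    return out
seat=np.array([.4995,-.323,.048]); ay=np.radians(89); cax=np.array([np.cos(ay),np.sin(ay),1])/np.sqrt(2)
E
cat > chk.py <<'E'
from path import *
print('P',P.round(4))
M=tool(89,-30); print('axis',axis(M).round(3),cax.round(3)); g=seat+GL*cax
G=tcp_from_grip(g,M); print('G',G.round(4))
q=np.array(D[2][0]); s=env.sense(); q=np.array(s['q'])
def do(name,p,M):
    global q
    c,qn=ik(p,M,[q]); print(name,p.round(3),round(c,5),qn.round(2),'dq',(qn-q).round(2)); q=qn
do('pre',G-.1*M[:,2],M); do('G',G,M)
up=np.array([0,0,1]); do('lift',G+.12*up,M)
M2=tool(60,-15); S=B+[-.05,.028,.13]; do('S',S,M2)
for r in range(0,181,30): do(f'r{r}',B+[-.03+.03*r/180,.015,.075],tool(60,-15,r))
do('lift',B+[0,0,.075+.11],tool(60,-15,180))
W=rows(s['tool_pos'],R.from_quat(s['eef_rot']).as_matrix(),[(G-.1*M[:,2],M),(G,M)]); print(W)
E
python3 chk.py
```

```text
P [ 0.1859  0.0079  0.0233  0.6463  0.0233  0.1044  0.4109 -0.0043  0.371
  0.0039]
axis [0.012 0.707 0.707] [0.012 0.707 0.707]
G [ 0.5005 -0.2664  0.08  ]
pre [ 0.499 -0.353  0.13 ] 0.0 [-0.99  0.9   1.12  0.57  2.01 -0.98] dq [-0.1   0.3  -0.14  0.07  0.13 -0.11]
G [ 0.5   -0.266  0.08 ] 0.0 [-0.93  0.88  1.34  0.58  1.81 -1.04] dq [ 0.06 -0.02  0.21  0.01 -0.2  -0.07]
lift [ 0.5   -0.266  0.2  ] 0.0 [-0.93  0.75  1.28  0.62  1.98 -0.93] dq [ 0.   -0.13 -0.06  0.04  0.16  0.12]
S [0.501 0.    0.155] 0.0 [-0.87  0.72  2.14  1.17  1.41 -1.3 ] dq [ 0.06 -0.03  0.86  0.55 -0.56 -0.37]
r0 [ 0.521 -0.013  0.1  ] 0.0 [-0.85  0.84  2.09  1.19  1.38 -1.37] dq [ 0.01  0.12 -0.05  0.03 -0.03 -0.07]
r30 [ 0.526 -0.013  0.1  ] 0.0 [-0.85  0.84  2.08  1.2   1.38 -0.84] dq [ 0.01 -0.   -0.01  0.01  0.    0.53]
r60 [ 0.531 -0.013  0.1  ] 0.0 [-0.84  0.84  2.07  1.21  1.39 -0.3 ] dq [ 0.01 -0.   -0.01  0.01  0.    0.53]
r90 [ 0.536 -0.013  0.1  ] 0.0 [-0.83  0.84  2.06  1.21  1.39  0.23] dq [ 0.01 -0.   -0.01  0.01  0.    0.53]
r120 [ 0.541 -0.013  0.1  ] 0.0 [-0.82  0.84  2.06  1.22  1.39  0.76] dq [ 0.01 -0.   -0.01  0.01  0.    0.53]
r150 [ 0.546 -0.013  0.1  ] 0.0 [-0.82  0.84  2.05  1.22  1.39  1.3 ] dq [ 0.01 -0.   -0.01  0.01  0.    0.53]
r180 [ 0.551 -0.013  0.1  ] 0.0 [-0.81  0.84  2.04  1.23  1.39  1.83] dq [ 0.01 -0.   -0.01  0.01  0.    0.53]
lift [ 0.551 -0.028  0.21 ] 0.0 [-0.83  0.62  1.98  1.18  1.5   2.08] dq [-0.02 -0.22 -0.06 -0.05  0.11  0.26]
[(array([-12.7 ,   0.06,   2.14]), array([-0.   ,  0.261, -0.003])), (array([ 0.,  0., 10.]), array([0., 0., 0.]))]
```

>>> step_arm(moves=[[[-3.2,0,0.5],[0,0,0]],[[-3.2,0,0.5],[0,0,0]],[[-3.2,0,0.5],[0,0,0]],[[-3.1,0,0.6],[0,0,0]],[[0,0,0],[0,0.087,0]],[[0,0,0],[0,0.087,0]],[[0,0,0],[0,0.087,0]],[[0,0,0],[0,0,0]],[[0,0,0],[0,0,0]]])

```text
t: 27.22
tool_pos: [0.4995, -0.352, 0.1325]
eef_rot: [0.618, 0.608, 0.355, -0.349]
contact_force: [0.3, 0.4, -0.4]
finger_gap: 0.0851
grasp_force: 0.0
```

```bash
python3 log.py; python3 kin.py | tail -3; python3 - <<'E'
from path import *
snap('wrist','w11'); s=env.sense(); M=tool(89,-30); G=tcp_from_grip(seat+GL*cax,M)
print(s['tool_pos'],rows(s['tool_pos'],R.from_quat(s['eef_rot']).as_matrix(),[(G,M)]))
im=cv2.imread('pics/w11.png'); t=np.linspace(0,2*np.pi,60)
e2=np.cross(cax,[np.sin(ay),-np.cos(ay),0]); e1=np.array([np.sin(ay),-np.cos(ay),0])
for h,c in((.1,(0,255,0)),(0,(0,0,255)),(GL,(255,255,0))):
    ring=seat+h*cax+.026*(np.cos(t)[:,None]*e1+np.sin(t)[:,None]*e2)
    cv2.polylines(im,[proj('w11',ring).astype(np.int32)],True,c,1)
cv2.imwrite('pics/c11.png',im)
E
```

```text
4.118e-01  5.600e-03  3.707e-01 -4.600e-03]
[-0.2  0.  -0.1 -0.3  0.3 -0.4 -0.2  0.   0.   0.1 -0.  -0.  -0.  -0.6
  0.4]
[ 0.49978666 -0.35196037  0.13368648] [(array([-0.32, -0.08, 10.09]), array([-0.   ,  0.005,  0.001]))]
```

View pics/c11.png

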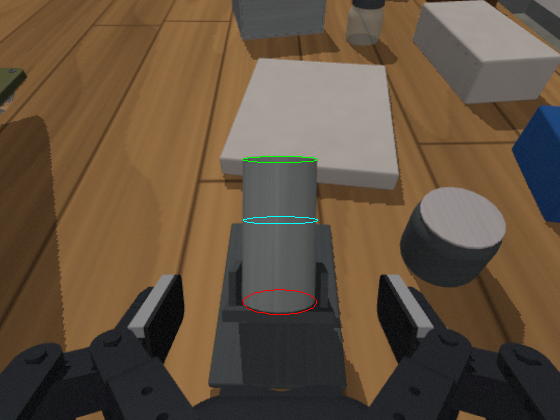

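The projected model rings sit on the cup (rim at v≈159, bottom at v≈303), centred between the fingers. Approaching and gripping.

>>> step_arm(moves=[[[-0.3,-0.1,2.0],[0,0,0]],[[0,0,2.0],[0,0,0]],[[0,0,2.0],[0,0,0]],[[0,0,1.5],[0,0,0]],[[0,0,1.5],[0,0,0]],[[0,0,1.0],[0,0,0]],[[0,0,0],[0,0,0]],[[0,0,0],[0,0,0]],[[0,0,0],[0,0,0]]])

```text
t: 28.02
tool_pos: [0.5004, -0.2684, 0.0812]
eef_rot: [0.618, 0.608, 0.356, -0.348]
contact_force: [-0.2, 1.1, 0.4]
finger_gap: 0.0851
grasp_force: 0.0
```

>>> step_arm(moves=[[[0,0,0],[0,0,0]],[[0,0,0],[0,0,0]],[[0,0,0],[0,0,0]],[[0,0,0],[0,0,0]],[[0,0,0],[0,0,0]],[[0,0,0],[0,0,0]]], claw=0)

```text
t: 28.52
tool_pos: [0.4999, -0.269, 0.0805]
eef_rot: [0.619, 0.607, 0.357, -0.349]
contact_force: [-0.9, -5.6, 4.4]
finger_gap: 0.0508
grasp_force: 62.3
```

```bash
python3 log.py; cat > plan2.py <<'E'
from path import *
s=env.sense(); p0=np.array(s['tool_pos']); M0=R.from_quat(s['eef_rot']).as_matrix(); print(p0.round(4),axis(M0).round(3),s['finger_gap'],s['contact_force'])
side=tool(60,-15)[:,1]; print('side',side.round(3))
def grip(mouth,M): return mouth-axis(M)*(.1-GL)
W=[(p0+M0@[.03,0,0],M0),(p0+M0@[.03,0,0]+[0,0,.10],M0)]
r0=tool(60,-15,0)
g0=grip(B-.02*side+[0,0,.0],tool(60,-15,90)); g0[2]=.14
W.append((tcp_from_grip(g0,M0),M0)); W.append((tcp_from_grip(g0,r0),r0))
for d,w in rows(p0,M0,W): print(d,w)
# check intermediate of the reorientation is reachable
q=np.array(s['q'])
for p,M in W: c,q=ik(p,M,[q]); print(p.round(3),round(c,5),q.round(2))
E
python3 plan2.py
```

```text
[ 0.4999 -0.269   0.0805] [0.013 0.709 0.705] 0.050816136162410847 [-0.91987244 -5.56249438  4.40317997]
side [ 0.866 -0.5    0.   ]
[ 3.  0. -0.] [0. 0. 0.]
[ 8.65  0.01 -5.02] [0. 0. 0.]
[ 6.66 -1.18 26.49] [0. 0. 0.]
[ 0.36  0.84 -0.25] [-0.466  0.258  0.195]
[ 0.5   -0.254  0.106] 0.0 [-0.92  0.84  1.35  0.59  1.83 -1.02]
[ 0.5   -0.254  0.206] 0.0 [-0.92  0.73  1.3   0.62  1.97 -0.92]
[0.494 0.009 0.131] 0.0 [-0.64  0.65  1.79  0.78  1.51 -1.02]
[0.502 0.008 0.135] 0.0 [-0.85  0.76  2.14  1.2   1.39 -1.33]
```

Gripped firmly (gap 51 mm). Lifting out and carrying over the board.

>>> step_arm(moves=[[[0.7,0,0],[0,0,0]],[[1.0,0,0],[0,0,0]],[[1.3,0,0],[0,0,0]],[[1.6,0,-0.9],[0,0,0]],[[1.8,0,-1.0],[0,0,0]],[[1.8,0,-1.1],[0,0,0]],[[1.8,0,-1.1],[0,0,0]],[[1.7,0,-0.9],[0,0,0]],[[0,0,0],[0,0,0]],[[0,0,0],[0,0,0]]])

```text
t: 29.35
tool_pos: [0.5002, -0.2522, 0.2078]
eef_rot: [0.618, 0.608, 0.356, -0.348]
contact_force: [1.2, -0.5, -3.8]
finger_gap: 0.0509
grasp_force: 62.8
```

>>> step_arm(moves=[[[0.4,-0.1,1.5],[0,0,0]],[[0.6,-0.1,2.5],[0,0,0]],[[0.7,-0.1,2.8],[0,0,0]],[[0.7,-0.1,2.8],[0,0,0]],[[0.7,-0.1,2.8],[0,0,0]],[[0.7,-0.1,2.8],[0,0,0]],[[0.7,-0.1,2.8],[0,0,0]],[[0.7,-0.1,2.8],[0,0,0]],[[0.7,-0.2,2.7],[0,0,0]],[[0.5,-0.2,2.0],[0,0,0]],[[0.3,0,1.0],[0,0,0]]])

```text
t: 30.27
tool_pos: [0.4905, 0.014, 0.1306]
eef_rot: [0.618, 0.606, 0.355, -0.353]
contact_force: [0.3, 0.5, -3.4]
finger_gap: 0.0509
grasp_force: 62.9
```

>>> step_arm(moves=[[[0.1,0.4,0],[-0.05,0.028,0.021]],[[0.2,0.4,-0.2],[-0.094,0.052,0.039]],[[0,0,0],[-0.094,0.052,0.039]],[[0,0,0],[-0.094,0.052,0.039]],[[0,0,0],[-0.094,0.052,0.039]],[[0,0,0],[-0.04,0.022,0.017]],[[0,0,0],[0,0,0]],[[0,0,0],[0,0,0]]])

```text
t: 30.93
tool_pos: [0.501, 0.0092, 0.1345]
eef_rot: [0.687, 0.396, 0.527, -0.305]
contact_force: [1.1, 0.1, -2.5]
finger_gap: 0.0509
grasp_force: 63.2
```

```bash
python3 log.py; cat > plan3.py <<'E'
from path import *
s=env.sense(); p0=np.array(s['tool_pos']); M0=R.from_quat(s['eef_rot']).as_matrix(); z=M0[:,2]
print(s['t'],p0.round(4),'axis',axis(M0).round(3),'gap',s['finger_gap'],'z az/el',np.degrees([np.arctan2(z[1],z[0]),np.arcsin(z[2])]).round(1))
mouth=p0-OFF*z+axis(M0)*(.1-GL); print('mouth',mouth.round(4))
E
python3 plan3.py; python3 - <<'E'
from path import *
snap('side','d12'); snap('scene','s12'); 
a=cv2.imread('pics/s12.png')[100:310,140:420]; b=cv2.imread('pics/d12.png')[150:360,160:440]
cv2.imwrite('pics/c12.png',cv2.resize(np.hstack([a,b]),(800,300)))
E
```

```text
30.9333 [0.501  0.0092 0.1345] axis [0.251 0.432 0.866] gap 0.05094770824655325 z az/el [ 60.1 -15. ]
mouth [0.5029 0.0123 0.1755]
```

View pics/c12.png

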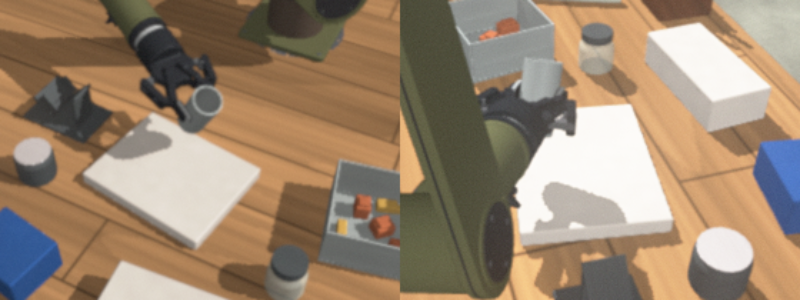

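The cup stands over the board's edge, slugs inside; the rest is empty and the bystanders are untouched. Working out the rolling pour about the mouth.

```bash
cat > plan4.py <<'E'
from path import *
s=env.sense(); p0=np.array(s['tool_pos']); M0=R.from_quat(s['eef_rot']).as_matrix()
side=tool(60,-15)[:,1]; rh=np.arange(0,181,180/26)[1:]; W=[]
def mouthpath(r):
    so=np.interp(r,[90,120,150,180],[-.022,-.010,0,0]); zm=.025+.020+.034*np.sin(np.radians(r))
    return B*[1,1,0]+side*so+[0,0,zm]
M90=tool(60,-15,90); g90=mouthpath(90)-axis(M90)*(.1-GL); gs=p0-OFF*M0[:,2]
for r in rh:
    M=tool(60,-15,r)
    g=gs+(g90-gs)*(r/90) if r<90 else mouthpath(r)-axis(M)*(.1-GL)
    W.append((tcp_from_grip(g,M),M))
q=np.array(s['q'])
for (d,w),(p,M),r in zip(rows(p0,M0,W),W,rh):
    c,qn=ik(p,M,[q]); print(r.round(0),d,w,'tcp',p.round(3),round(c,4),np.abs(qn-q).max().round(2)); q=qn
E
python3 plan4.py
```

```text
7.0 [-0.43 -0.01  0.11] [-0.002  0.001  0.123] tcp [0.502 0.009 0.13 ] 0.0 0.11
14.0 [-0.43  0.04  0.11] [-0.    -0.     0.121] tcp [0.502 0.009 0.126] 0.0 0.11
21.0 [-0.42  0.09  0.11] [0.    0.    0.121] tcp [0.501 0.009 0.122] 0.0 0.11
28.0 [-0.41  0.14  0.11] [ 0.    -0.     0.121] tcp [0.501 0.009 0.117] 0.0 0.11
35.0 [-0.39  0.19  0.11] [-0.     0.     0.121] tcp [0.501 0.009 0.113] 0.0 0.11
42.0 [-0.36  0.23  0.11] [-0.     0.     0.121] tcp [0.501 0.009 0.108] 0.0 0.11
48.0 [-0.33  0.28  0.11] [ 0.    -0.     0.121] tcp [0.501 0.009 0.104] 0.0 0.11
55.0 [-0.29  0.31  0.11] [-0.    -0.     0.121] tcp [0.501 0.009 0.099] 0.0 0.11
62.0 [-0.25  0.35  0.11] [0.    0.    0.121] tcp [0.501 0.009 0.095] 0.0 0.11
69.0 [-0.21  0.38  0.11] [-0.     0.     0.121] tcp [0.501 0.009 0.09 ] 0.0 0.11
76.0 [-0.16  0.4   0.11] [0.    0.    0.121] tcp [0.501 0.009 0.086] 0.0 0.11
83.0 [-0.11  0.41  0.11] [-0.    -0.     0.121] tcp [0.5   0.009 0.082] 0.0 0.11
90.0 [-0.06  0.43  0.11] [0.    0.    0.121] tcp [0.5   0.009 0.077] 0.0 0.11
97.0 [ 0.31 -0.47  0.01] [-0.    -0.     0.121] tcp [0.504 0
[... 310 characters left out ...]
1] tcp [0.521 0.004 0.093] 0.0 0.14
132.0 [ 0.36 -0.42  0.07] [ 0.    -0.     0.121] tcp [0.526 0.002 0.095] 0.0 0.14
138.0 [ 0.39 -0.43  0.08] [-0.    -0.     0.121] tcp [0.532 0.    0.095] 0.0 0.13
145.0 [ 0.42 -0.45  0.08] [ 0.    -0.     0.121] tcp [ 0.537 -0.002  0.095] 0.0 0.13
152.0 [ 0.4  -0.42  0.09] [ 0.    -0.     0.121] tcp [ 0.543 -0.005  0.094] 0.0 0.13
159.0 [ 0.35 -0.32  0.1 ] [0.    0.    0.121] tcp [ 0.547 -0.006  0.092] 0.0 0.13
166.0 [ 0.38 -0.35  0.1 ] [0.    0.    0.121] tcp [ 0.551 -0.008  0.089] 0.0 0.13
173.0 [ 0.41 -0.4   0.1 ] [-0.     0.     0.121] tcp [ 0.555 -0.011  0.086] 0.0 0.13
180.0 [ 0.42 -0.44  0.11] [0.    0.    0.121] tcp [ 0.56  -0.013  0.082] 0.0 0.12
```

>>> step_arm(moves=[[[-0.4,0,0.1],[0,0,0.121]],[[-0.4,0,0.1],[0,0,0.121]],[[-0.4,0.1,0.1],[0,0,0.121]],[[-0.4,0.1,0.1],[0,0,0.121]],[[-0.4,0.2,0.1],[0,0,0.121]],[[-0.4,0.2,0.1],[0,0,0.121]],[[-0.3,0.3,0.1],[0,0,0.121]],[[-0.3,0.3,0.1],[0,0,0.121]],[[-0.3,0.4,0.1],[0,0,0.121]],[[-0.2,0.4,0.1],[0,0,0.121]],[[-0.2,0.4,0.1],[0,0,0.121]]])

```text
t: 31.95
tool_pos: [0.4994, 0.009, 0.086]
eef_rot: [0.786, -0.112, 0.225, -0.565]
contact_force: [0.6, 0.0, -3.1]
finger_gap: 0.0508
grasp_force: 63.2
```

```bash
python3 plan3.py; sed -i 's/^s=env.sense(); p0/s=env.sense(); p0/' plan4.py; sed 's#rh=np.arange(0,181,180/26)\[1:\]#rh=np.arange(76,181,104/15.)[1:]#' plan4.py | sed 's#g=gs+(g90-gs)\*(r/90)#g=gs+(g90-gs)*((r-76)/14)#' > plan5.py; python3 plan5.py
```

```text
31.95 [0.4994 0.009  0.086 ] axis [ 0.968 -0.199  0.152] gap 0.050762655538216114 z az/el [ 60.1 -15.1]
mouth [ 0.5314 -0.0145  0.0971]
83.0 [-0.07  0.41  0.15] [0.001 0.003 0.115] tcp [0.5   0.009 0.082] 0.0 0.1
90.0 [-0.03  0.42  0.15] [-0.     0.     0.121] tcp [0.5   0.009 0.077] 0.0 0.11
97.0 [ 0.3  -0.45  0.01] [-0.    -0.     0.121] tcp [0.503 0.009 0.082] 0.0 0.14
104.0 [ 0.31 -0.45  0.02] [-0.     0.     0.121] tcp [0.507 0.008 0.085] 0.0 0.14
111.0 [ 0.33 -0.44  0.03] [-0.    -0.     0.121] tcp [0.512 0.007 0.089] 0.0 0.14
118.0 [ 0.35 -0.44  0.04] [ 0.    -0.     0.121] tcp [0.516 0.006 0.091] 0.0 0.14
125.0 [ 0.34 -0.42  0.05] [0.    0.    0.121] tcp [0.521 0.004 0.093] 0.0 0.14
131.0 [ 0.36 -0.42  0.07] [-0.     0.     0.121] tcp [0.526 0.002 0.095] 0.0 0.14
138.0 [ 0.39 -0.43  0.08] [-0.    -0.     0.121] tcp [0.532 0.    0.095] 0.0 0.14
145.0 [ 0.42 -0.46  0.08] [ 0.    -0.     0.121] tcp [ 0.537 -0.002  0.095] 0.0 0.13
152.0 [ 0.4  -0.42  0.09] [-0.     0.     0.121] tcp [ 0.543 -0.005  0.094] 0.0 0.13
159.0 [ 0.35 -0.32  0.1 ] [ 0.    -0.     0.121] tcp [ 0.547 -0.006  0.092] 0.0 0.13
166.0 [ 0.38 -0.36  0.1 ] [0.    0.    0.121] tcp [ 0.551 -0.008  0.089] 0.0 0.13
173.0 [ 0.41 -0.4   0.1 ] [-0.     0.     0.121] tcp [ 0.555 -0.011  0.086] 0.0 0.13
180.0 [ 0.42 -0.44  0.11] [ 0.    -0.     0.121] tcp [ 0.56  -0.013  0.082] 0.0 0.12
```

>>> step_arm(moves=[[[0,0.4,0.1],[0,0,0.119]],[[0,0.3,0.1],[0,0,0.121]],[[0.3,-0.4,0],[0,0,0.121]],[[0.3,-0.4,0],[0,0,0.121]],[[0.3,-0.4,0],[0,0,0.121]],[[0.4,-0.4,0],[0,0,0.121]],[[0.3,-0.4,0.1],[0,0,0.121]],[[0.4,-0.4,0.1],[0,0,0.121]],[[0.4,-0.4,0.1],[0,0,0.121]],[[0.4,-0.5,0.1],[0,0,0.121]],[[0.4,-0.4,0.1],[0,0,0.121]],[[0.4,-0.3,0.1],[0,0,0.121]]])

```text
t: 32.95
tool_pos: [0.5469, -0.0068, 0.0918]
eef_rot: [-0.514, 0.605, 0.206, 0.573]
contact_force: [0.5, -0.2, -2.2]
finger_gap: 0.051
grasp_force: 63.3
```

>>> step_arm(moves=[[[0.4,-0.4,0.1],[0,0,0.121]],[[0.4,-0.4,0.1],[0,0,0.121]],[[0.4,-0.4,0.1],[0,0,0.121]],[[0,0,0],[0,0,0]],[[0,0,0],[0,0,0]],[[0,0,0],[0,0,0]],[[0,0,0],[0,0,0]]])

```text
t: 33.53
tool_pos: [0.558, -0.0127, 0.0822]
eef_rot: [-0.397, 0.686, 0.305, 0.527]
contact_force: [-0.1, 0.3, -1.3]
finger_gap: 0.0509
grasp_force: 63.4
```

```bash
python3 plan3.py; python3 - <<'E'
from path import *
snap('side','d13'); snap('scene','s13'); 
a=cv2.imread('pics/s13.png')[130:290,170:370]; b=cv2.imread('pics/d13.png')[190:350,200:400]
cv2.imwrite('pics/c13.png',cv2.resize(np.hstack([a,b]),(800,320),interpolation=cv2.INTER_CUBIC))
E
```

```text
33.5333 [ 0.558  -0.0127  0.0822] axis [-0.     0.001 -1.   ] gap 0.050865370336879254 z az/el [ 60.2 -15. ]
mouth [ 0.5494 -0.0278  0.0449]
```

View pics/c13.png

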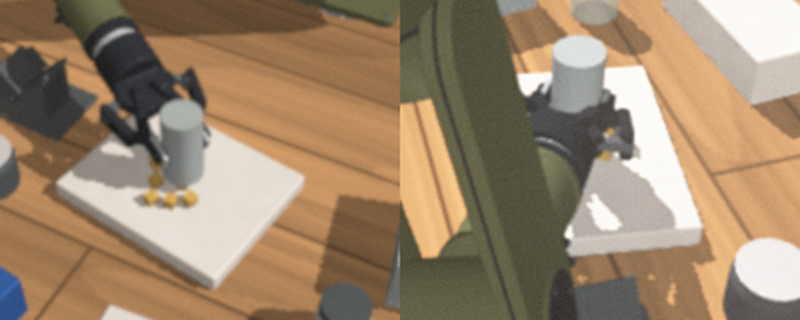

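The cup is upside down over the middle. Some slugs slid out towards +x/-y, at about (245..265, 229) in full scene pixels. Lifting straight up and measuring them.

>>> step_arm(moves=[[[-1.0,0,-0.3],[0,0,0]],[[-1.9,0,-0.5],[0,0,0]],[[-1.9,0,-0.5],[0,0,0]],[[-1.9,0,-0.5],[0,0,0]],[[-1.9,0,-0.5],[0,0,0]],[[-1.0,0,-0.3],[0,0,0]],[[0,0,0],[0,0,0]],[[0,0,0],[0,0,0]],[[0,0,0],[0,0,0]],[[0,0,0],[0,0,0]]])

```text
t: 34.47
tool_pos: [0.558, -0.0134, 0.1803]
eef_rot: [-0.396, 0.687, 0.306, 0.526]
contact_force: [-1.4, -0.7, -1.8]
finger_gap: 0.0509
grasp_force: 63.4
```

```bash
python3 log.py; python3 plan3.py; cat > slugs.py <<'E'
from fit import *
import sys
def slugs(tag):
    for n,f in(('scene','s'+tag),('side','d'+tag)):
        snap(n,f); m=colour(f,'y'); k,l,st,ce=cv2.connectedComponentsWithStats(m)
        for i in range(1,k):
            if st[i,4]>=8:
                w=at(f,ce[i],.033)
                if np.hypot(*(w[:2]-[.551,-.028]))<.17: print(f,ce[i].round(0),st[i,4],w[:2],'r',np.hypot(*(w[:2]-[.551,-.028])).round(3))
if __name__=='__main__': slugs(sys.argv[1])
E
python3 slugs.py 14; python3 - <<'E'
import cv2,numpy as np
a=cv2.imread('pics/s14.png')[160:280,180:330]; b=cv2.imread('pics/d14.png')[210:330,225:375]
cv2.imwrite('pics/c14.png',cv2.resize(np.hstack([a,b]),(800,320),interpolation=cv2.INTER_CUBIC))
E
```

```text
34.4667 [ 0.558  -0.0134  0.1803] axis [-0.004  0.003 -1.   ] gap 0.0509325890857544 z az/el [ 60.1 -15. ]
mouth [ 0.5491 -0.0283  0.143 ]
s14 [247. 220.] 145 [ 0.5722 -0.0544] r 0.034
s14 [261. 220.] 42 [ 0.5579 -0.0219] r 0.009
s14 [264. 229.] 49 [ 0.5788 -0.0008] r 0.039
s14 [255. 230.] 48 [ 0.592 -0.021] r 0.042
d14 [228. 230.] 12 [0.4544 0.0987] r 0.159
d14 [293. 252.] 124 [ 0.5697 -0.0106] r 0.026
d14 [309. 257.] 131 [ 0.5967 -0.0328] r 0.046
d14 [233. 260.] 8 [ 0.4436 -0.0017] r 0.111
d14 [227. 267.] 35 [ 0.4275 -0.0175] r 0.124
d14 [301. 265.] 64 [ 0.5723 -0.052 ] r 0.032
d14 [291. 272.] 59 [ 0.5462 -0.0664] r 0.039
d14 [221. 277.] 11 [ 0.4101 -0.0423] r 0.142
d14 [214. 284.] 12 [ 0.3945 -0.059 ] r 0.16
d14 [217. 292.] 19 [ 0.3948 -0.081 ] r 0.165
d14 [237. 301.] 20 [ 0.4266 -0.1122] r 0.15
d14 [231. 307.] 12 [ 0.4124 -0.1219] r 0.167
d14 [254. 314.] 10 [ 0.4485 -0.1497] r 0.159
d14 [291. 323.] 15 [ 0.5049 -0.186 ] r 0.165
```

View pics/c14.png

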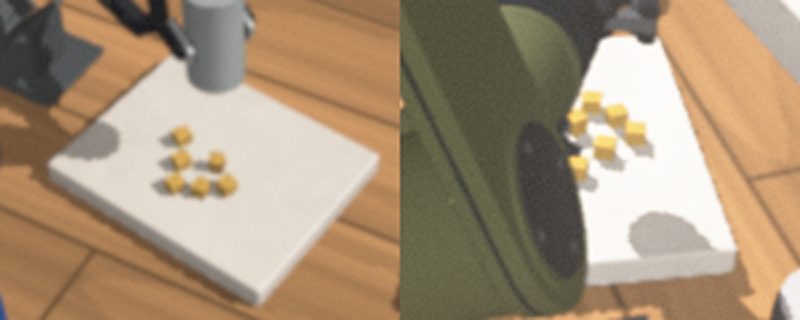

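All six slugs lie within about 55 mm of the middle. Rolling the cup back upright at height, then I'll work out the return to the rest.

>>> step_arm(moves=[[[0,0,0],[0,0,-0.121]],[[0,0,0],[0,0,-0.121]],[[0,0,0],[0,0,-0.121]],[[0,0,0],[0,0,-0.121]],[[0,0,0],[0,0,-0.121]],[[0,0,0],[0,0,-0.121]],[[0,0,0],[0,0,-0.121]],[[0,0,0],[0,0,-0.121]],[[0,0,0],[0,0,-0.121]],[[0,0,0],[0,0,-0.121]],[[0,0,0],[0,0,-0.121]],[[0,0,0],[0,0,-0.121]]])

```text
t: 35.57
tool_pos: [0.5581, -0.0134, 0.1805]
eef_rot: [0.753, -0.249, 0.122, -0.597]
contact_force: [-0.4, 0.2, -0.9]
finger_gap: 0.0512
grasp_force: 63.4
```

>>> step_arm(moves=[[[0,0,0],[0,0,-0.121]],[[0,0,0],[0,0,-0.121]],[[0,0,0],[0,0,-0.121]],[[0,0,0],[0,0,-0.121]],[[0,0,0],[0,0,-0.121]],[[0,0,0],[0,0,-0.121]],[[0,0,0],[0,0,-0.121]],[[0,0,0],[0,0,-0.121]],[[0,0,0],[0,0,-0.121]],[[0,0,0],[0,0,-0.121]],[[0,0,0],[0,0,-0.121]],[[0,0,0],[0,0,-0.121]]])

```text
t: 36.57
tool_pos: [0.5581, -0.0134, 0.1805]
eef_rot: [0.728, 0.314, 0.487, -0.365]
contact_force: [-0.7, -0.7, -1.8]
finger_gap: 0.0511
grasp_force: 63.3
```

>>> step_arm(moves=[[[0,0,0],[0,0,-0.121]],[[0,0,0],[0,0,-0.121]],[[0,0,0],[0,0,0]],[[0,0,0],[0,0,0]]])

```text
t: 36.9
tool_pos: [0.5581, -0.0134, 0.1807]
eef_rot: [0.687, 0.396, 0.527, -0.306]
contact_force: [0.6, -0.0, -1.0]
finger_gap: 0.0509
grasp_force: 63.3
```

```bash
python3 log.py; cat > plan6.py <<'E'
from path import *
s=env.sense(); p0=np.array(s['tool_pos']); M0=R.from_quat(s['eef_rot']).as_matrix()
Gp=np.array([.4999,-.269,.0805]); Mg=R.from_quat([0.619,0.607,0.357,-0.349]).as_matrix()
up=Gp+Mg@[.03,0,0]+[0,0,.10]
W=[(p0,Mg),(up,Mg),(Gp+Mg@[.03,0,0],Mg),(Gp+Mg@[.0,0,0],Mg)]
print(s['t'],p0.round(4),axis(M0).round(3))
q=np.array(s['q'])
for (d,w),(p,M) in zip(rows(p0,M0,W),W):
    c,qn=ik(p,M,[q]); print(d,w,'tcp',p.round(3),round(c,4),(qn-q).round(2)); q=qn
E
python3 plan6.py
```

```text
36.9 [ 0.5581 -0.0134  0.1807] [0.252 0.431 0.866]
[0. 0. 0.] [ 0.463 -0.26  -0.197] tcp [ 0.558 -0.013  0.181] 0.0 [ 0.18 -0.04 -0.39 -0.41  0.18  0.25]
[ -9.9  -5.3 -22.2] [0. 0. 0.] tcp [ 0.5   -0.254  0.206] 0.0 [-0.31  0.09 -0.31 -0.18  0.33 -0.06]
[-8.65 -0.01  5.02] [0. 0. 0.] tcp [ 0.5   -0.254  0.106] 0.0 [-0.    0.11  0.05 -0.03 -0.14 -0.1 ]
[-3.  0.  0.] [0. 0. 0.] tcp [ 0.5   -0.269  0.08 ] 0.0 [-0.01  0.04 -0.02 -0.01 -0.01 -0.02]
```

>>> step_arm(moves=[[[0,0,0],[0.093,-0.052,-0.039]],[[0,0,0],[0.093,-0.052,-0.039]],[[0,0,0],[0.093,-0.052,-0.039]],[[0,0,0],[0.093,-0.052,-0.039]],[[0,0,0],[0.091,-0.052,-0.041]],[[0,0,0],[0,0,0]]])

```text
t: 37.4
tool_pos: [0.5618, -0.0136, 0.1824]
eef_rot: [0.617, 0.611, 0.356, -0.345]
contact_force: [0.4, 0.1, -0.5]
finger_gap: 0.0507
grasp_force: 63.3
```

>>> step_arm(moves=[[[-0.9,-0.5,-2.2],[0,0,0]],[[-1.1,-0.6,-2.5],[0,0,0]],[[-1.1,-0.6,-2.5],[0,0,0]],[[-1.1,-0.6,-2.5],[0,0,0]],[[-1.1,-0.6,-2.5],[0,0,0]],[[-1.1,-0.6,-2.5],[0,0,0]],[[-1.1,-0.6,-2.5],[0,0,0]],[[-1.1,-0.6,-2.5],[0,0,0]],[[-0.9,-0.5,-1.6],[0,0,0]],[[-0.4,-0.2,-0.9],[0,0,0]],[[0,0,0],[0,0,0]],[[0,0,0],[0,0,0]]])

```text
t: 38.4
tool_pos: [0.4989, -0.2535, 0.2068]
eef_rot: [0.619, 0.607, 0.358, -0.348]
contact_force: [0.5, 0.4, -1.5]
finger_gap: 0.0512
grasp_force: 63.3
```

```bash
python3 plan6.py; python3 - <<'E'
from path import *
snap('wrist','w15'); s=env.sense(); M0=R.from_quat(s['eef_rot']).as_matrix(); z=M0[:,2]
g=np.array(s['tool_pos'])-OFF*z; a=axis(M0); o=g-a*GL
im=cv2.imread('pics/w15.png'); t=np.linspace(0,2*np.pi,60); e1=M0[:,1]; e2=np.cross(a,e1)
for h in(.1,0): cv2.polylines(im,[proj('w15',o+h*a+.026*(np.cos(t)[:,None]*e1+np.sin(t)[:,None]*e2)).astype(np.int32)],True,(0,255,0),1)
cv2.imwrite('pics/c15.png',im)
E
```

```text
38.4 [ 0.4989 -0.2535  0.2068] [0.013 0.708 0.706]
[0. 0. 0.] [ 0.002 -0.001  0.001] tcp [ 0.499 -0.253  0.207] 0.0 [ 0.  0. -0. -0.  0.  0.]
[-0.05  0.13 -0.02] [0. 0. 0.] tcp [ 0.5   -0.254  0.206] 0.0 [ 0.  0. -0.  0.  0.  0.]
[-8.65 -0.01  5.02] [0. 0. 0.] tcp [ 0.5   -0.254  0.106] 0.0 [-0.    0.11  0.05 -0.03 -0.14 -0.1 ]
[-3.  0.  0.] [0. 0. 0.] tcp [ 0.5   -0.269  0.08 ] 0.0 [-0.01  0.04 -0.02 -0.01 -0.01 -0.02]
```

View pics/c15.png

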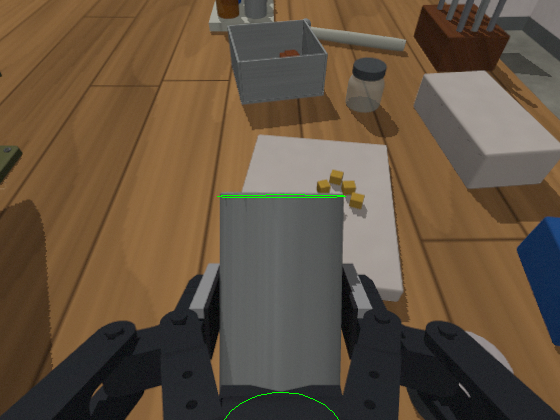

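The rim overlay matches (v≈195), so the cup has not slipped. Lowering it into the rest.

>>> step_arm(moves=[[[-1.2,0.1,0.7],[0,0,0]],[[-1.9,0,1.1],[0,0,0]],[[-1.9,0,1.1],[0,0,0]],[[-1.9,0,1.1],[0,0,0]],[[-1.8,0,1.0],[0,0,0]],[[-0.9,0,0],[0,0,0]],[[-0.7,0,0],[0,0,0]],[[-0.6,0,0],[0,0,0]],[[-0.4,0,0],[0,0,0]],[[-0.2,0,0],[0,0,0]],[[0,0,0],[0,0,0]],[[0,0,0],[0,0,0]]])

```text
t: 39.45
tool_pos: [0.5009, -0.2691, 0.0834]
eef_rot: [0.618, 0.608, 0.357, -0.347]
contact_force: [-0.5, -0.1, -2.7]
finger_gap: 0.0511
grasp_force: 63.3
```

```bash
python3 plan6.py | tail -1; python3 plan3.py; python3 -c "
from h import *; s=env.sense(); print(s['contact_force'])"
```

```text
[-3.  0.  0.] [0. 0. 0.] tcp [ 0.5   -0.269  0.08 ] 0.0 [-0.01  0.04 -0.02 -0.01 -0.01 -0.02]
39.45 [ 0.5009 -0.2691  0.0834] axis [0.01  0.711 0.703] gap 0.051055306087625076 z az/el [ 88.7 -30.3]
mouth [ 0.501  -0.2548  0.122 ]
[-0.48223741 -0.05165396 -2.65297541]
```

>>> step_arm(moves=[[[-0.1,0,0.1],[0,0,0]],[[-0.1,0,0],[0,0,0]],[[0,0,0],[0,0,0]],[[0,0,0],[0,0,0]]])

```text
t: 39.78
tool_pos: [0.5008, -0.2689, 0.0808]
eef_rot: [0.618, 0.608, 0.357, -0.347]
contact_force: [-0.6, -0.3, -0.1]
finger_gap: 0.051
grasp_force: 63.4
```

>>> step_arm(moves=[[[0,0,0],[0,0,0]],[[0,0,0],[0,0,0]],[[0,0,0],[0,0,0]],[[0,0,0],[0,0,0]],[[0,0,0],[0,0,0]],[[0,0,-1.0],[0,0,0]],[[0,0,-1.5],[0,0,0]],[[0,0,-2.0],[0,0,0]],[[0,0,-3.0],[0,0,0]],[[0,0,-3.0],[0,0,0]],[[0,0,-3.0],[0,0,0]],[[0,0,-1.0],[0,0,0]]], claw=8.5)

```text
t: 40.78
tool_pos: [0.4979, -0.3986, 0.1558]
eef_rot: [0.619, 0.609, 0.357, -0.344]
contact_force: [0.7, 0.0, 0.1]
finger_gap: 0.0849
grasp_force: 0.0
```

>>> step_arm(moves=[[[0,0,0],[0,0,0]],[[0,0,0],[0,0,0]],[[0,0,0],[0,0,0]]])

```text
t: 41.03
tool_pos: [0.4977, -0.3934, 0.1532]
eef_rot: [0.618, 0.608, 0.357, -0.348]
contact_force: [-0.1, 0.1, 0.1]
finger_gap: 0.085
grasp_force: 0.0
```

```bash
python3 slugs.py 16 | grep s16; python3 - <<'E'
from path import *
snap('wrist','w16'); im=cv2.imread('pics/w16.png'); t=np.linspace(0,2*np.pi,60)
e2=np.cross(cax,[np.sin(ay),-np.cos(ay),0]); e1=np.array([np.sin(ay),-np.cos(ay),0])
for h,c in((.1,(0,255,0)),(0,(0,0,255))):
    cv2.polylines(im,[proj('w16',seat+h*cax+.026*(np.cos(t)[:,None]*e1+np.sin(t)[:,None]*e2)).astype(np.int32)],True,c,1)
a=cv2.imread('pics/s16.png'); cv2.imwrite('pics/c16.png',np.hstack([cv2.resize(im,(400,300)),cv2.resize(a[120:300,140:380],(400,300),interpolation=cv2.INTER_CUBIC)]))
E
```

```text
s16 [247. 220.] 147 [ 0.5723 -0.0545] r 0.034
s16 [261. 220.] 42 [ 0.5579 -0.0219] r 0.009
s16 [264. 229.] 49 [ 0.5788 -0.0008] r 0.039
s16 [255. 230.] 48 [ 0.592 -0.021] r 0.042
```

View pics/c16.png

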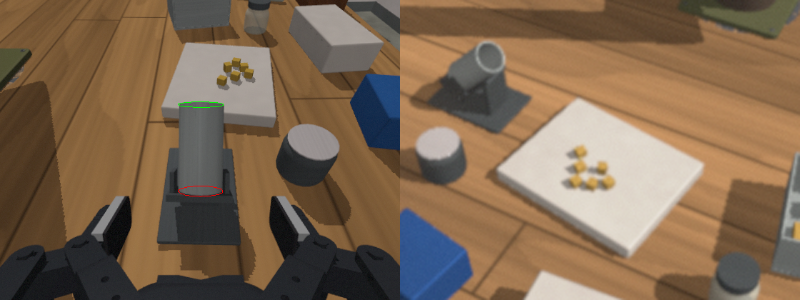

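The cup sits in its rest with the model rings matching, and nothing else has moved. I'll check the outermost slugs and hand in if they are inside the limit.

```bash
python3 - <<'E'
from h import *
r=[np.hypot(*(at('s16',u,.033)[:2]-[.551,-.028])) for u in((248,210.5),(245,229.5),(247,220))]; print(np.round(r,3))
if max(r)<.07: print(env.close_job())
E
```

```text
[0.04  0.053 0.034]
the job is handed in; nothing more can be done
None
```

The job is handed in, though it returned no verdict: all five scraps are in the bin, all six slugs lie on the board within about 55 mm of its middle (spread out flat rather than piled up), the cup is back leaning in its rest, and the jar and tin were not touched.

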